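# Make up two solder-bench kits

## Robot

A 7-joint arm with a two-finger parallel gripper is mounted at the origin on a cart in front of the work surface, level with it; the furniture and walls round the work are solid. World frame = base frame: x ahead of the robot, y to its left, z up, the work surface at z = 0. Lengths are in m, angles in rad, forces in N, time in s.
With the tool pointing down it reaches from about 0.425 to 0.825 m from the base axis. Payload 3.6 kg.
Tool frame: the origin (TCP) lies at the very end of the fingers, on their centre line; the grasp point (between the pads) lies 19 mm behind it (grasp_offset is the distance from the TCP to the grasp point, in m); z points along the fingers, y is the direction in which the jaws open and shut (so a half turn about z gives the same grasp; the last joint's range is limited). The gripper opens to 85 mm and grips with 20 to 120 N. Pads are 22 mm wide; open, the fingers measure 114 mm over their backs; the gripper's body (76 mm by 85 mm) begins 54 mm behind the grasp point. The pads swing forward as they close: fully open they stand 13 mm farther back than shut.
Start: joints at [-1.264, 0.615, -0.013, 1.423, 0.008, 1.103, -0.04], TCP at [0.212, 0.614, 0.231] pointing down, gripper open.
Joint ranges: [-3.12, 3.12], [-0.3, 2.06], [-1.34, 1.32], [0.26, 2.42], [-1.36, 4.5], [0.01, 1.98], [-2.84, 2.84]. Speed limits (rad/s): [2.79, 2.79, 3.14, 3.14, 3.14, 3.14, 3.14].

## Interface

Orientations are given as [roll, pitch, yaw] about the fixed x, y, z axes, in that order (R = Rz(yaw) Ry(pitch) Rx(roll)).
In Python, from station import get_state, camera, close_job, grasp_offset gives the robot as it stands. The module is installed in compiled form; this text tells all that it offers.
- The arm moves only by the tool arm_command, never from a script. Its argument "motion" is a list of rows, each a list of 5 numbers: the opening, from 0 (shut) to 1 (fully open), then the shift along the tool's x, y, z in units of 0.3 m (1.0 is 0.3 m), then the turn about the tool's z in units of 2 rad (1.0 is 2 rad). A call has 1 to 8 rows; each row shifts and turns the pose as measured when the row begins, along the tool's axes as they then stand; what a row does not reach is not made up. A row lasts 1/10 s, in which the tool goes at most 50 mm and 8.59 degrees, less where a joint would pass 70% of its speed; a pose out of reach is approached as far as the arm can. A call with a number of a shift or a turn outside -1 to 1 is refused whole. A call with a gripper value outside its range is refused whole. The fingers move at their own pace and stop on an object; "grip_force" is the grip in N (left out, the last holds). Time passes only in rows, so rows that do not move let the fingers close. It gives the time, the measured TCP pose, the force and the opening at its end, in the units of the state.
- get_state(): the state, without advancing time (a new reading comes with each control period).
- camera(name): name is "scene" or "top" or "wrist"; returns a dict with "pixels" (420x560x3 uint8, red, green, blue), "fovy" (degrees; the focal length in pixels is half the picture's height over the tangent of half this angle, whatever the lens; pixels are square), "cx", "cy" (the principal point, pixels), "T" (4x4, takes a point from camera to world coordinates). Camera axes: x right, y down, z forward; pixel columns grow to the right and rows downward; lengths in m; the calibration is good to about 2 mm. The wrist camera is an equidistant fisheye: a pixel r from the principal point sees the ray r / f radians off the axis. A picture is of the moment at which its call begins. There is no depth.
- close_job(): hands the job in, once; it reports no verdict.
The state is a dict: "clock": time; "joints": joint angles; "qvel": joint speeds; "joint_torque": joint torques, N m; "eef_pos": TCP position; "tool_rot": TCP orientation; "wrist_force": force on the tool from outside, world axes, zero at the start; "wrist_torque": the same for the moment, N m; "finger_gap": finger opening in m.
Only numpy, scipy, OpenCV 4.12 (cv2) and the standard library are available. Lean on these libraries where they do the work, as an engineer would, in place of code of your own. Each camera call takes 0.05 s, during which the arm holds its last target.

## Task

Make up the two kits: put the small blue-flanged solder reel in the green tray's foam-lined square pocket and the red-capped bottle in its round cup; put the finned heat sink in the yellow tray's square pocket and the all-white bottle (white cap) in its round cup. Each thing must stand upright on the floor of its pocket, as it stands on the bench now. Leave the yellow-labelled bottle with the black cap and the small amber jar where they stand.

Things in the scene. Friction and masses are not known exactly. Their poses are not given: they have to be found in the camera images.
- blue_spool: small reel of solder with blue flanges, standing on a flange: 37 mm diameter, 32 mm high, gripped by its flanges as a 37 mm cylinder. Origin at the centre of its underside, z up.
- heat_sink: bare aluminium finned heat sink, 32 by 32 mm and 20 mm high, fins up; the fins run along its y axis. It can be gripped across the fin ends (fingers closing along its y) or across the outer fins (along its x). Origin at the centre of its underside, z up.
- red_cap_bottle: small white round bottle with a red cap, standing: 29 mm diameter, 68 mm high. Origin at the centre of its underside, z up.
- white_bottle: small white round bottle with a white ribbed cap, standing: 33 mm diameter, 62 mm high. Origin at the centre of its underside, z up.
- tray_green: green kit tray fixed to the bench, 134 (x) by 70 (y), walls and middle cross wall 3 thick, 14 high; 9 mm tab at each end. Origin: centre of underside. Square pocket 62x62 with black foam: centre x=-32.5, y=0, floor 8 above bench. Round cup (white collar, inner dia 52, outer 58): centre x=+32.5, y=0, floor 5, rim 22 above bench. All mm. Stands left or right, either end towards the robot.
- tray_yellow: yellow kit tray fixed to the bench, 134 (x) by 70 (y), walls and middle cross wall 3 thick, 14 high; 9 mm tab at each end. Origin: centre of underside. Square pocket 62x62 with black foam: centre x=-32.5, y=0, floor 8 above bench. Round cup (white collar, inner dia 52, outer 58): centre x=+32.5, y=0, floor 5, rim 22 above bench. All mm. Stands left or right, either end towards the robot.
- flux_bottle: not part of the kits: cream round bottle with a yellow label and black cap, 36 mm diameter, 66 mm high, standing among the stock. Origin at the centre of its underside.
- small_jar: not part of the kits: small amber jar with a black cap, 21 mm diameter, 32 mm high, standing among the stock. Origin at the centre of its underside.
Not all that is in view belongs to the job. Of the things that look like the heat_sink, the middle-sized one is meant.

How it is judged:
By the outcome, as a careful person would: the job done as asked, in the order asked, and still so for the second after the job is handed in, with the robot touching nothing.
It also fails if it takes over 102 s, if anything falls off the work surface, if the arm or the gripper's body presses on something with over 40 N, if the wrist force passes 120 N, or if a joint passes its speed limit or range.

## Working session

There is one attempt and no reset: what is moved stays moved. The work goes in short steps, Python scripts to look and compute and a tool call to move; the robot and the scene stay as the last step left them, time stands still between calls to the robot, and variables do not carry over. Pictures are saved under pics/ and viewed, and the job is handed in when it is done.

Besides the shell and the picture viewer there is one more tool, called as name(argument=value, ...) on one line, values as JSON. arm_command: Moves the arm, as the interface text tells. Its arguments: {"type":"object","properties":{"motion":{"type":"array","items":{"type":"array","items":{"type":"number"}}},"grip_force":{"type":"number"}},"required":["motion"]}

```bash
mkdir -p pics && ls && cat > h.py <<'E'
import numpy as np, cv2
from station import get_state, camera, close_job, grasp_offset
def snap(name,fn):
    c=camera(name); cv2.imwrite('pics/'+fn+'.png',cv2.cvtColor(c['pixels'],cv2.COLOR_RGB2BGR))
    np.savez('pics/'+fn+'.npz',**c); return c
def load(fn):
    return dict(np.load('pics/'+fn+'.npz'))
def ray(c,u,v,wrist=False):
    f=210/np.tan(np.radians(float(c['fovy']))/2)
    x=u-float(c['cx']);y=v-float(c['cy'])
    if wrist:
        r=np.hypot(x,y);t=r/f
        d=np.array([np.sin(t)*x/max(r,1e-9),np.sin(t)*y/max(r,1e-9),np.cos(t)])
    else: d=np.array([x/f,y/f,1.])
    T=c['T'];return T[:3,3],T[:3,:3]@d
def onz(c,u,v,z,wrist=False):
    o,d=ray(c,u,v,wrist);return (o+d*(z-o[2])/d[2])
E
python3 - <<'E'
from h import *
for n in ['scene','top','wrist']:
    c=snap(n,n+'0');print(n,c['fovy'],c['cx'],c['cy'],np.round(c['T'],3).tolist())
print(get_state(),grasp_offset)
E
```

```text
pics
scene 51.81914269661311 285.87156262429323 211.091059519351 [[-0.791, -0.313, 0.526, -0.122], [-0.612, 0.39, -0.688, 0.815], [0.01, -0.866, -0.5, 0.596], [0.0, 0.0, 0.0, 1.0]]
top 54.00922631620642 276.8074487685294 215.9452206073682 [[0.012, -0.998, 0.057, 0.394], [-1.0, -0.011, 0.018, 0.075], [-0.017, -0.057, -0.998, 0.871], [0.0, 0.0, 0.0, 1.0]]
wrist 65.70646984690485 284.5663844842382 201.4814600275638 [[0.327, 0.895, 0.305, 0.134], [0.945, -0.308, -0.108, 0.642], [-0.002, 0.323, -0.946, 0.374], [0.0, 0.0, 0.0, 1.0]]
{'clock': 0.15, 'joints': array([-1.26450167,  0.6157283 , -0.01262884,  1.42452903,  0.00809715,
        1.10339286, -0.0403896 ]), 'qvel': array([ 6.00170673e-06, -2.58652415e-03,  7.42186092e-05, -7.46225986e-03,
       -1.16232195e-04,  8.53684004e-05, -1.36500812e-04]), 'joint_torque': array([ 7.00229593e-04, -4.69660878e+01,  2.59862076e-01, -1.71252197e+01,
        1.01013048e-02,  7.05809201e-03, -1.97988732e-05]), 'eef_pos': array([0.21213416, 0.61379364, 0.23038454]), 'tool_rot': array([-3.13958492e+00,  8.68849019e-06,  2.80888115e+00]), 'wrist_force': array([-0.16233935,  0.2600763 ,  0.16570873]), 'wrist_torque': array([-0.05800644, -0.03829016,  0.01928809]), 'finger_gap': 0.08532563321425027} 0.0187
```

View pics/top0.png

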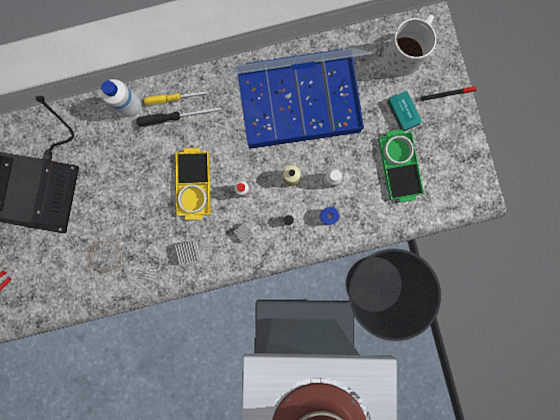

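View pics/scene0.png

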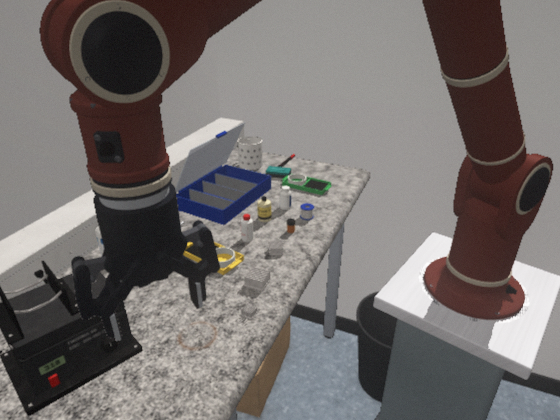

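View pics/wrist0.png

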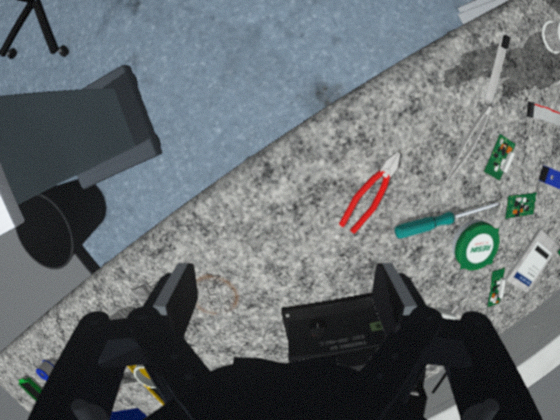

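```bash
python3 - <<'E'
import cv2
im=cv2.imread('pics/top0.png')
cv2.imwrite('pics/top0a.png',cv2.resize(im[135:295,120:270],None,fx=5,fy=3.75*5/3.75*0.74*5/5/0.74 if 0 else 3.7*1.0 if 0 else 3.75,interpolation=cv2.INTER_CUBIC) if 0 else cv2.resize(im[200:295,120:270],None,fx=5,fy=5,interpolation=cv2.INTER_CUBIC))
cv2.imwrite('pics/top0b.png',cv2.resize(im[120:235,220:435],(790,422),interpolation=cv2.INTER_CUBIC))
s=cv2.imread('pics/scene0.png')
cv2.imwrite('pics/sc0a.png',cv2.resize(s[150:330,170:370],(660,594),interpolation=cv2.INTER_CUBIC))
E
```

```text
(no output)
```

View pics/top0a.png

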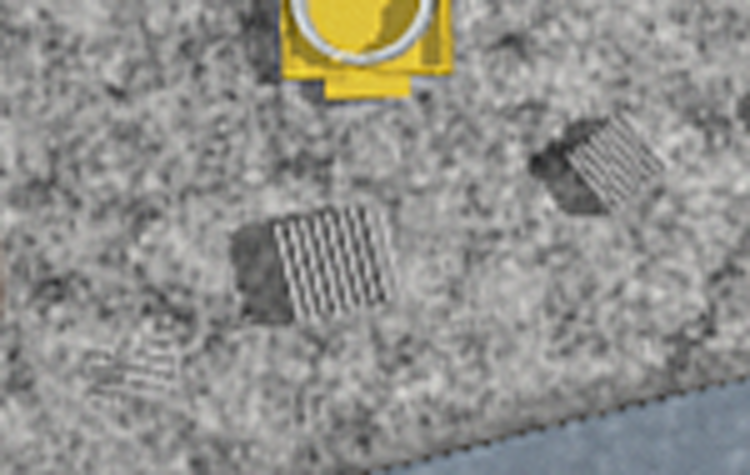

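View pics/top0b.png

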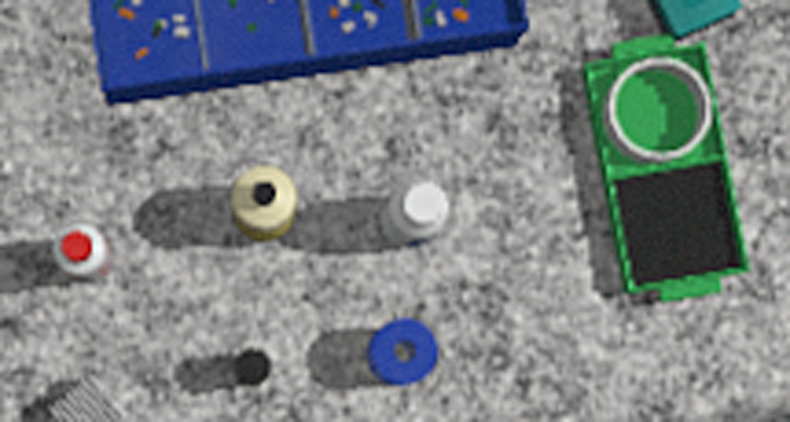

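View pics/sc0a.png

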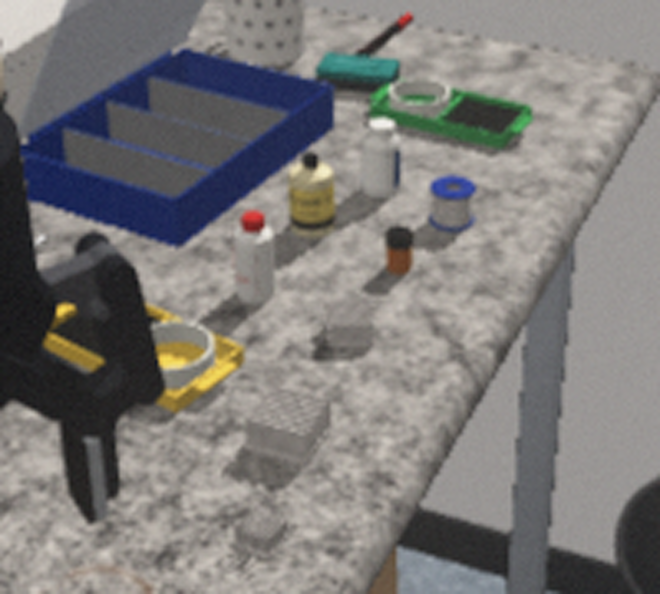

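```bash
cat >> h.py <<'E'
def cents(im,lo,hi,roi,minA=8):
    hsv=cv2.cvtColor(im,cv2.COLOR_RGB2HSV);m=cv2.inRange(hsv,np.array(lo),np.array(hi))
    x0,y0,x1,y1=roi;k=np.zeros_like(m);k[y0:y1,x0:x1]=m[y0:y1,x0:x1]
    cs,_=cv2.findContours(k,cv2.RETR_EXTERNAL,cv2.CHAIN_APPROX_NONE)
    return sorted([c for c in cs if cv2.contourArea(c)>=minA],key=cv2.contourArea,reverse=True),k
E
python3 - <<'E'
from h import *
c=load('top0');im=c['pixels']
def do(nm,lo,hi,roi,z,n=1):
    cs,_=cents(im,lo,hi,roi)
    for k in cs[:n]:
        (u,v),r=cv2.minEnclosingCircle(k);M=cv2.minAreaRect(k)
        print(nm,(round(u,1),round(v,1)),round(r,1),cv2.contourArea(k),'rect',np.round(M[0],1),np.round(M[1],1),round(M[2],1),'xyz',np.round(onz(c,M[0][0],M[0][1],z),4))
do('red',(0,120,100),(10,255,255),(230,175,255,200),.066)
do('red2',(170,120,100),(180,255,255),(230,175,255,200),.066)
do('spool',(105,120,80),(130,255,255),(310,200,350,230),.032)
do('white',(0,0,210),(180,30,255),(322,165,350,190),.061)
do('jar',(0,0,0),(180,255,70),(280,212,298,228),.032)
do('fluxcap',(0,0,0),(180,255,60),(284,165,300,182),.066)
for nm,lo,hi,roi in [('green',(50,120,60),(75,255,255),(370,120,430,210)),('yel',(20,130,80),(32,255,255),(165,140,220,225))]:
    cs,k=cents(im,lo,hi,roi)
    k=cv2.morphologyEx(k,cv2.MORPH_CLOSE,np.ones((3,3)))
    pts=cv2.findNonZero(k);M=cv2.minAreaRect(pts);B=cv2.boxPoints(M)
    print(nm,M,[np.round(onz(c,*b,.012),4)[:2].tolist() for b in B],onz(c,*M[0],.010))
# foam pockets
for nm,roi in [('gfoam',(385,160,425,200)),('yfoam',(172,150,212,190))]:
    cs,k=cents(im,(0,0,0),(180,255,50),roi);k=cs[0];M=cv2.minAreaRect(k);B=cv2.boxPoints(M)
    print(nm,M,onz(c,*M[0],.012),[np.round(onz(c,*b,.012),4)[:2].tolist() for b in B])
# heat sink crop corners (top z .02)
for n,P in dict(med=[(570,155),(620,110),(663,160),(612,212)],big=[(275,225),(372,205),(395,300),(297,322)]).items():
    Q=np.array([onz(c,120+p[0]/5,200+p[1]/5,.02)[:2] for p in P]);print(n,Q.mean(0).round(4),np.linalg.norm(np.roll(Q,-1,0)-Q,axis=1).round(4),Q.round(3).tolist())
E
```

```text
red (240.5, 186.9) 4.0 38.0 rect [240.5 186.5] [7. 7.] 90.0 xyz [0.4969 0.1618 0.066 ]
spool (329.2, 215.8) 9.2 236.0 rect [329.  215.5] [17. 18.] 90.0 xyz [ 0.4437 -0.0159  0.032 ]
white (335.5, 175.5) 5.7 77.0 rect [336. 175.] [10.7  9.8] 26.6 xyz [ 0.5223 -0.0261  0.061 ]
jar (287.2, 219.6) 5.4 65.5 rect [287.  219.5] [10.  9.] 0.0 xyz [0.4346 0.0694 0.032 ]
fluxcap (291.5, 172.3) 2.7 18.0 rect [291.5 172. ] [4.9 4.9] 45.0 xyz [0.5266 0.0618 0.066 ]
green ((400.0577392578125, 165.2884521484375), (71.974609375, 34.51643371582031), 78.69007110595703) [[0.619, -0.116], [0.634, -0.1869], [0.4853, -0.2152], [0.4704, -0.145]] [ 0.55216398 -0.16640078  0.01      ]
yel ((192.49952697753906, 183.47271728515625), (71.17005157470703, 34.103450775146484), 88.9583740234375) [[0.5839, 0.3083], [0.5858, 0.2359], [0.4353, 0.2299], [0.4332, 0.3016]] [0.50943019 0.26934503 0.01      ]
gfoam ((403.8846130371094, 180.42308044433594), (29.025188446044922, 28.63295555114746), 78.69007110595703) [ 0.52000986 -0.17363555  0.012     ] [[0.5437, -0.1386], [0.5561, -0.1971], [0.4964, -0.2085], [0.4841, -0.1503]]
yfoam ((192.49383544921875, 167.83355712890625), (27.980815887451172, 28.0178279876709), 87.87889862060547) [0.54233979 0.26970766 0.012     ] [[0.5707, 0.3012], [0.5735, 0.2419], [0.5141, 0.2384], [0.5113, 0.2975]]
med [0.4086 0.1594] [0.0278 0.0273 0.03   0.0293] [[0.41, 0.179], [0.429, 0.158], [0.409, 0.14], [0.387, 0.161]]
big [0.3644 0.2751] [0.041  0.0404 0.0415 0.0411] [[0.38, 0.3], [0.388, 0.26], [0.349, 0.25], [0.34, 0.29]]
```

```bash
cat >> h.py <<'E'
from scipy.spatial.transform import Rotation as Ro
def plan(pts,g,s=None,step=0.045,turn=0.14):
    """pts: list of (x,y,z,yawdeg)"""
    s=s or get_state();p=np.array(s['eef_pos']);y=s['tool_rot'][2];rows=[]
    for t in pts:
        d=np.array(t[:3])-p;dy=(np.radians(t[3])-y+np.pi)%(2*np.pi)-np.pi
        n=max(1,int(np.ceil(max(np.linalg.norm(d)/step,abs(dy)/turn))))
        for i in range(n):
            R=Ro.from_euler('xyz',[np.pi,0,y]).as_matrix()
            l=R.T@(d/n)/0.3
            rows.append([g]+np.round(l,3).tolist()+[round(-dy/n/2,3)])
            y+=dy/n
        p=np.array(t[:3])
    for i in range(0,len(rows),8): print(rows[i:i+8])
E
python3 - <<'E'
from h import *
plan([(0.38,0.38,.23,170),(0.40,-0.012,.23,191)],1)
E
```

```text
[[1, -0.112, -0.079, 0.0, np.float64(-0.011)], [1, -0.11, -0.082, 0.0, np.float64(-0.011)], [1, -0.108, -0.084, 0.0, np.float64(-0.011)], [1, -0.106, -0.087, 0.0, np.float64(-0.011)], [1, -0.104, -0.089, 0.0, np.float64(-0.011)], [1, -0.102, -0.091, 0.0, np.float64(-0.011)], [1, -0.1, -0.094, 0.0, np.float64(-0.011)], [1, -0.033, -0.142, -0.0, np.float64(-0.02)]]
[[1, -0.027, -0.143, -0.0, np.float64(-0.02)], [1, -0.021, -0.144, -0.0, np.float64(-0.02)], [1, -0.015, -0.145, -0.0, np.float64(-0.02)], [1, -0.009, -0.145, -0.0, np.float64(-0.02)], [1, -0.003, -0.145, -0.0, np.float64(-0.02)], [1, 0.003, -0.145, -0.0, np.float64(-0.02)], [1, 0.009, -0.145, -0.0, np.float64(-0.02)], [1, 0.015, -0.145, -0.0, np.float64(-0.02)]]
```

arm_command(motion=[[1, -0.11, -0.08, 0, -0.011], [1, -0.11, -0.08, 0, -0.011], [1, -0.11, -0.085, 0, -0.011], [1, -0.105, -0.085, 0, -0.011], [1, -0.105, -0.09, 0, -0.011], [1, -0.1, -0.09, 0, -0.011], [1, -0.1, -0.095, 0, -0.011], [1, -0.035, -0.14, 0, -0.02]], grip_force=40)

```text
clock: 0.95
eef_pos: [0.3847, 0.3345, 0.2258]
tool_rot: [-3.14, -0.005, 3.025]
wrist_force: [-0.6, -1.1, 0.5]
finger_gap: 0.0854
```

```bash
python3 - <<'E'
from h import *
print(get_state()['eef_pos'],get_state()['tool_rot'],get_state()['joints'].round(2))
plan([(0.435,0.05,.22,188)],1)
E
```

```text
[0.384728   0.33449519 0.22581159] [-3.13999091 -0.00492279  3.02506661] [-0.72  0.41 -0.06  1.83  0.02  0.91  0.67]
[[1, -0.04, -0.132, 0.003, np.float64(-0.018)], [1, -0.035, -0.133, 0.003, np.float64(-0.018)], [1, -0.03, -0.134, 0.003, np.float64(-0.018)], [1, -0.025, -0.135, 0.003, np.float64(-0.018)], [1, -0.02, -0.136, 0.003, np.float64(-0.018)], [1, -0.015, -0.137, 0.003, np.float64(-0.018)], [1, -0.01, -0.137, 0.003, np.float64(-0.018)]]
```

arm_command(motion=[[1, -0.04, -0.13, 0.003, -0.018], [1, -0.035, -0.133, 0.003, -0.018], [1, -0.03, -0.134, 0.003, -0.018], [1, -0.025, -0.135, 0.003, -0.018], [1, -0.02, -0.136, 0.003, -0.018], [1, -0.015, -0.137, 0.003, -0.018], [1, -0.01, -0.137, 0.003, -0.018], [1, 0, 0, 0, 0]])

```text
clock: 1.75
eef_pos: [0.4369, 0.031, 0.2189]
tool_rot: [-3.137, -0.006, -3.007]
wrist_force: [0.2, 0.5, 0.3]
finger_gap: 0.0854
```

```bash
python3 - <<'E'
from h import *
print(get_state()['eef_pos'],get_state()['tool_rot'],get_state()['joints'].round(2))
snap('wrist','w1')
E
```

```text
[0.43690653 0.03095101 0.21892034] [-3.13653859 -0.00590191 -3.007214  ] [-0.1   0.31 -0.03  2.01  0.02  0.82  1.56]
```

View pics/w1.png

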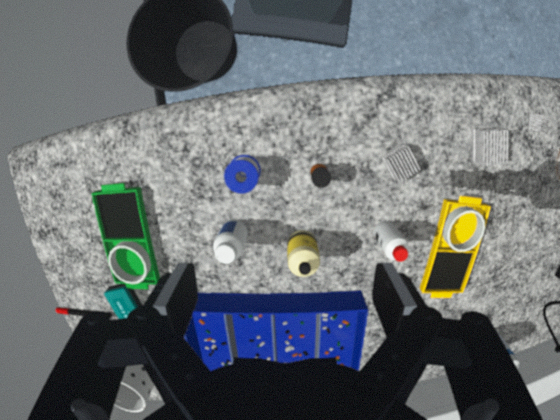

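```bash
python3 - <<'E'
from h import *
c=load('w1');im=c['pixels']
print(np.round(c['T'],3).tolist())
def do(nm,lo,hi,roi,z,n=1):
    cs,_=cents(im,lo,hi,roi)
    for k in cs[:n]:
        (u,v),r=cv2.minEnclosingCircle(k);M=cv2.minAreaRect(k)
        print(nm,round(r,1),cv2.contourArea(k),'rect',np.round(M[0],1),np.round(M[1],1),'xyz',np.round(onz(c,M[0][0],M[0][1],z,True),4))
do('red',(0,120,100),(10,255,255),(380,235,415,270),.066)
do('spool',(105,120,80),(130,255,255),(215,145,270,200),.032)
do('white',(0,0,200),(180,30,255),(210,230,245,270),.060)
do('jar',(0,0,0),(180,255,60),(300,155,340,195),.031)
do('fluxcap',(0,0,0),(180,255,60),(290,255,318,280),.066)
for nm,roi in [('gfoam',(90,180,150,245)),('yfoam',(420,245,482,295))]:
    cs,k=cents(im,(0,0,0),(180,255,50),roi);k=cs[0];M=cv2.minAreaRect(k);B=cv2.boxPoints(M)
    print(nm,onz(c,*M[0],.010,True),[np.round(onz(c,*b,.010,True),4)[:2].tolist() for b in B])
bgr=cv2.cvtColor(im,cv2.COLOR_RGB2BGR)
cv2.imwrite('pics/w1a.png',cv2.resize(bgr[110:210,370:530],None,fx=5,fy=5,interpolation=cv2.INTER_CUBIC))
E
```

```text
[[-0.134, 0.939, 0.315, 0.356], [0.991, 0.129, 0.038, 0.022], [-0.005, 0.318, -0.948, 0.363], [0.0, 0.0, 0.0, 1.0]]
red 7.7 156.0 rect [400.  253.5] [14.8 13.4] xyz [0.4958 0.1642 0.066 ]
spool 18.5 860.5 rect [240.5 176. ] [33.2 33.2] xyz [ 0.4438 -0.015   0.032 ]
white 14.1 333.0 rect [221.9 250.7] [27.6 18.2] xyz [ 0.5197 -0.0246  0.06  ]
jar 9.5 245.0 rect [321.  176.5] [17.7 17.7] xyz [0.4331 0.0693 0.031 ]
fluxcap 5.3 70.0 rect [304.5 268. ] [10.  9.] xyz [0.5244 0.0642 0.066 ]
gfoam [ 0.52085178 -0.17107943  0.01      ] [[0.4985, -0.2054], [0.4817, -0.1503], [0.5434, -0.1384], [0.5646, -0.1956]]
yfoam [0.54266104 0.27338037 0.01      ] [[0.5714, 0.2478], [0.5047, 0.2452], [0.5145, 0.3003], [0.5858, 0.3066]]
```

View pics/w1a.png

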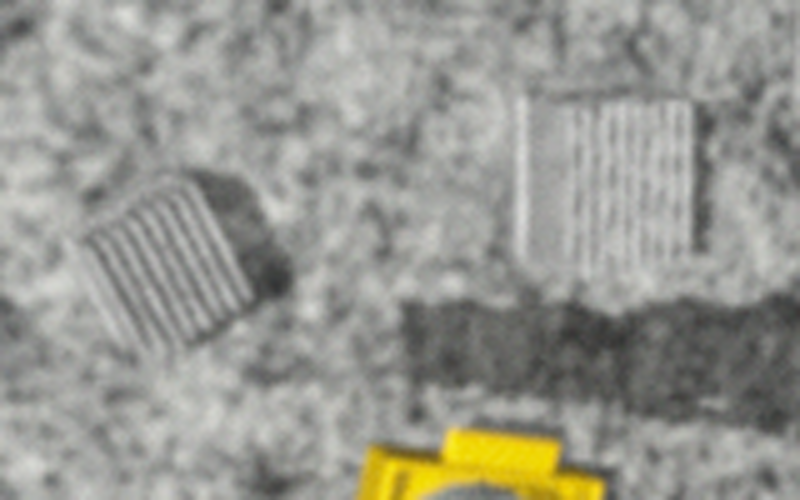

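```bash
python3 - <<'E'
from h import *
plan([(0.4438,-0.0155,.12,191),(0.4438,-0.0155,.006,191)],1)
E
```

```text
[[1, -0.0, -0.056, 0.11, np.float64(-0.009)], [1, 0.001, -0.056, 0.11, np.float64(-0.009)], [1, 0.002, -0.056, 0.11, np.float64(-0.009)], [1, 0.0, -0.0, 0.127, np.float64(-0.0)], [1, 0.0, -0.0, 0.127, np.float64(-0.0)], [1, 0.0, -0.0, 0.127, np.float64(-0.0)]]
```

arm_command(motion=[[1, 0, -0.056, 0.11, -0.009], [1, 0.001, -0.056, 0.11, -0.009], [1, 0.002, -0.056, 0.11, -0.009], [1, 0, 0, 0.1, 0], [1, 0, 0, 0, 0]])

```text
clock: 2.3
eef_pos: [0.4469, -0.0098, 0.0879]
tool_rot: [3.14, 0.003, -2.939]
wrist_force: [-0.1, -0.4, 0.2]
finger_gap: 0.0855
```

```bash
python3 - <<'E'
from h import *
print(get_state()['eef_pos'],get_state()['tool_rot'])
c=snap('wrist','w2');im=c['pixels']
cs,_=cents(im,(105,120,80),(130,255,255),(150,100,400,330))
k=cs[0];M=cv2.minAreaRect(k);print(M,onz(c,*M[0],.032,True))
plan([(0.4438,-0.0155,.006,191)],1,step=.04)
E
```

```text
[ 0.44687699 -0.00980268  0.08788666] [ 3.1397264   0.00343513 -2.93876617]
((276.5, 210.0), (62.0, 55.0), 90.0) [ 0.43938042 -0.01566755  0.032     ]
[[1, 0.006, -0.005, 0.093, np.float64(0.002)], [1, 0.006, -0.005, 0.093, np.float64(0.002)], [1, 0.006, -0.005, 0.093, np.float64(0.002)]]
```

View pics/w2.png

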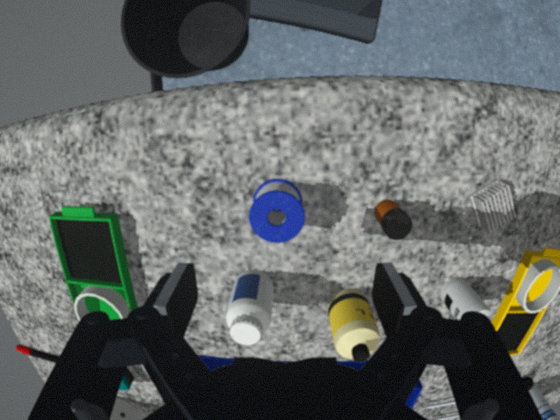

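arm_command(motion=[[1, 0.006, -0.006, 0.093, 0.002], [1, 0.006, -0.006, 0.093, 0.002], [1, 0.004, -0.005, 0.083, 0.002], [1, 0, 0, 0, 0]])

```text
clock: 2.75
eef_pos: [0.4527, -0.0102, 0.0131]
tool_rot: [3.141, 0.023, -2.944]
wrist_force: [-1.1, -0.5, 0.6]
finger_gap: 0.0849
```

```bash
python3 - <<'E'
from h import *
print(get_state()['eef_pos'],get_state()['tool_rot'])
c=snap('wrist','w3')
E
```

```text
[ 0.45267382 -0.01020406  0.01308711] [ 3.14051564  0.02322134 -2.94373136]
```

View pics/w3.png

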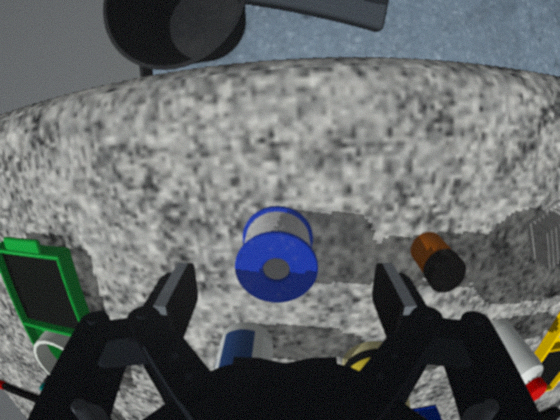

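```bash
python3 - <<'E'
from h import *
print(get_state()['joints'].round(3))
plan([(0.4435,-0.0155,.007,191)],1,step=.004)
E
```

```text
[-0.005  0.69  -0.027  2.192  0.05   0.235  1.696]
[[1, 0.009, -0.003, 0.006, np.float64(0.001)], [1, 0.009, -0.003, 0.006, np.float64(0.001)], [1, 0.009, -0.003, 0.006, np.float64(0.001)], [1, 0.009, -0.003, 0.006, np.float64(0.001)]]
```

arm_command(motion=[[1, 0.01, -0.007, 0, 0.001], [1, 0.01, -0.007, 0.0, 0.001], [1, 0.01, -0.003, 0.005, 0], [1, 0, 0, 0, 0]])

```text
clock: 3.2
eef_pos: [0.4493, -0.0159, 0.0181]
tool_rot: [-3.141, 0.037, -2.946]
wrist_force: [-0.3, -0.6, 0.4]
finger_gap: 0.0852
```

```bash
python3 - <<'E'
from h import *
print(get_state()['joints'].round(3),get_state()['tool_rot'])
plan([(0.4435,-0.0155,.007,191)],1,step=.004)
E
```

```text
[ 0.01   0.678 -0.028  2.211  0.054  0.218  1.703] [-3.1409739   0.03680375 -2.9455107 ]
[[1, 0.005, 0.001, 0.009, np.float64(0.001)], [1, 0.005, 0.001, 0.009, np.float64(0.001)], [1, 0.005, 0.001, 0.009, np.float64(0.001)], [1, 0.005, 0.001, 0.009, np.float64(0.001)]]
```

arm_command(motion=[[1, -0.005, 0, 0.02, 0], [1, -0.005, 0, 0.02, 0], [1, 0, 0, 0, 0]])

```text
clock: 3.5
eef_pos: [0.4536, -0.0153, 0.0062]
tool_rot: [-3.141, 0.039, -2.946]
wrist_force: [-0.0, 0.5, 0.7]
finger_gap: 0.0858
```

```bash
python3 - <<'E'
from h import *
print(get_state()['joints'].round(3),get_state()['tool_rot'])
E
```

```text
[ 0.007  0.706 -0.026  2.206  0.054  0.192  1.701] [-3.14062254  0.03907528 -2.94600724]
```

arm_command(motion=[[1, 0.02, 0, 0, 0], [1, 0.01, 0, 0.005, 0], [1, 0, 0, 0, 0]])

```text
clock: 3.8
eef_pos: [0.4436, -0.0171, 0.0035]
tool_rot: [-3.141, 0.037, -2.946]
wrist_force: [-0.0, 0.2, -0.3]
finger_gap: 0.0856
```

```bash
python3 - <<'E'
from h import *
print(get_state()['joints'].round(3),get_state()['tool_rot'])
E
```

```text
[ 0.01   0.707 -0.024  2.232  0.056  0.167  1.703] [-3.14099502  0.03717041 -2.94583632]
```

arm_command(motion=[[0, 0, 0, -0.007, 0], [0, 0, 0, 0, 0], [0, 0, 0, 0, 0], [0, 0, 0, 0, 0], [0, 0, 0, 0, 0], [0, 0, 0, 0, 0]], grip_force=40)

```text
clock: 4.4
eef_pos: [0.4435, -0.017, 0.0061]
tool_rot: [-3.141, 0.038, -2.946]
wrist_force: [-1.0, 0.4, -1.0]
finger_gap: 0.0356
```

```bash
python3 - <<'E'
from h import *
print(get_state()['joints'].round(3),get_state()['tool_rot'])
snap('wrist','w4')
E
```

```text
[ 0.011  0.701 -0.025  2.231  0.056  0.173  1.703] [-3.14100555  0.03761577 -2.94567078]
```

View pics/w4.png

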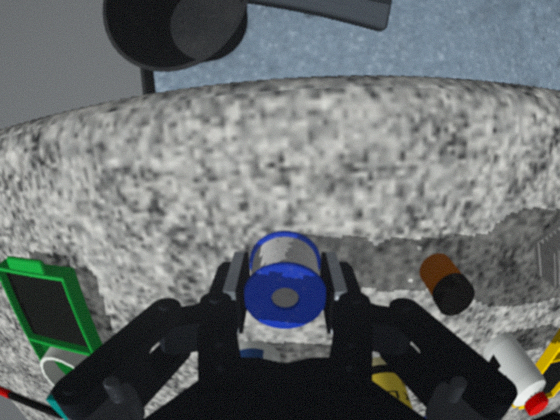

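```bash
python3 - <<'E'
from h import *
plan([(0.4445,-0.017,.08,191),(0.5203,-0.1725,.08,191)],0,step=.04)
E
```

```text
[[0, -0.002, -0.0, -0.123, np.float64(0.001)], [0, -0.002, -0.0, -0.123, np.float64(0.001)], [0, -0.03, -0.111, -0.0, np.float64(-0.0)], [0, -0.03, -0.111, -0.0, np.float64(-0.0)], [0, -0.03, -0.111, -0.0, np.float64(-0.0)], [0, -0.03, -0.111, -0.0, np.float64(-0.0)], [0, -0.03, -0.111, -0.0, np.float64(-0.0)]]
```

arm_command(motion=[[0, 0, 0, -0.04, 0], [0, 0, 0, -0.07, 0], [0, 0, 0, -0.07, 0], [0, 0, 0, -0.07, 0], [0, 0, 0, 0, 0]])

```text
clock: 4.95
eef_pos: [0.4394, -0.0176, 0.0819]
tool_rot: [3.141, 0.033, -2.946]
wrist_force: [-0.2, 0.2, -1.4]
finger_gap: 0.0353
```

arm_command(motion=[[0, -0.02, -0.08, 0, 0], [0, -0.02, -0.08, 0, 0], [0, -0.025, -0.08, 0, 0], [0, -0.025, -0.08, 0, 0], [0, -0.025, -0.08, 0, 0], [0, -0.025, -0.08, 0, 0], [0, -0.015, -0.05, 0, 0], [0, 0, 0, 0, 0]])

```text
clock: 5.75
eef_pos: [0.5142, -0.1683, 0.0747]
tool_rot: [3.136, 0.022, -2.942]
wrist_force: [-0.5, -0.0, -2.3]
finger_gap: 0.0355
```

```bash
python3 - <<'E'
from h import *
print(get_state()['joints'].round(3),get_state()['tool_rot'])
c=snap('wrist','w5')
plan([(0.5203,-0.1725,.06,191)],0,step=.02)
E
```

```text
[ 0.347  0.653 -0.095  1.914  0.081  0.561  1.973] [ 3.13611926  0.02154558 -2.94198621]
[[0, -0.019, -0.024, 0.048, np.float64(0.004)]]
```

View pics/w5.png

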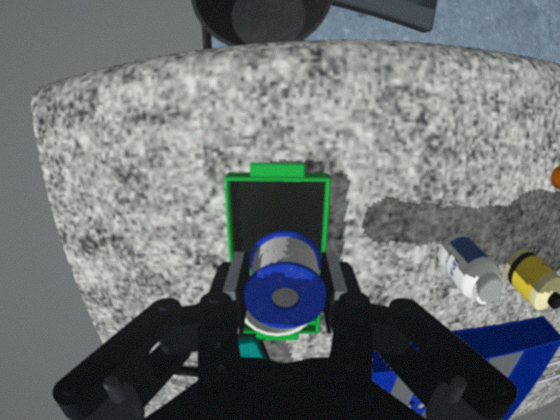

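```bash
python3 - <<'E'
from h import *
c=load('w5');im=c['pixels']
for p in [(227,176),(329,176),(232,195),(326,195),(230,240),(329,240)]: print(p,onz(c,*p,.014,True).round(4))
T=c['T'];s=get_state();print((T[:3,3]-s['eef_pos']).round(4))
E
```

```text
(227, 176) [ 0.4925 -0.2096  0.014 ]
(329, 176) [ 0.4795 -0.1445  0.014 ]
(232, 195) [ 0.5048 -0.2044  0.014 ]
(326, 195) [ 0.4926 -0.1433  0.014 ]
(230, 240) [ 0.5382 -0.2012  0.014 ]
(329, 240) [ 0.5245 -0.1331  0.014 ]
[-0.0831 -0.0185  0.1419]
```

arm_command(motion=[[0, -0.02, -0.01, 0.05, 0.003], [0, -0.003, -0.005, 0.05, 0], [0, 0, 0, 0, 0]])

```text
clock: 6.1
eef_pos: [0.5186, -0.1647, 0.042]
tool_rot: [3.129, 0.015, -2.943]
wrist_force: [-0.7, 0.7, -2.1]
finger_gap: 0.0356
```

```bash
python3 - <<'E'
from h import *
print(get_state()['joints'].round(3),get_state()['tool_rot'])
plan([(0.5200,-0.1715,.0155,191)],0,step=.01)
E
```

```text
[ 0.336  0.713 -0.09   1.917  0.084  0.508  1.964] [ 3.12920762  0.01543638 -2.94323761]
[[0, -0.0, -0.008, 0.029, np.float64(0.001)], [0, -0.0, -0.008, 0.029, np.float64(0.001)], [0, -0.0, -0.008, 0.029, np.float64(0.001)]]
```

arm_command(motion=[[0, -0.002, -0.022, 0.02, 0.001], [0, 0, -0.005, 0.02, 0], [0, 0, 0, 0, 0]])

```text
clock: 6.4
eef_pos: [0.5202, -0.1702, 0.0293]
tool_rot: [3.127, 0.014, -2.942]
wrist_force: [0.8, 0.3, -1.2]
finger_gap: 0.0352
```

```bash
python3 - <<'E'
from h import *
print(get_state()['joints'].round(3),get_state()['tool_rot'])
plan([(0.5200,-0.1715,.0155,191)],0,step=.01)
E
```

```text
[ 0.345  0.738 -0.09   1.911  0.088  0.49   1.972] [ 3.127248    0.01426684 -2.94200653]
[[0, 0.001, -0.002, 0.023, np.float64(0.002)], [0, 0.001, -0.002, 0.023, np.float64(0.002)]]
```

arm_command(motion=[[0, 0, -0.006, 0.024, 0.001], [0, 0, 0, 0.014, 0], [0, 0, 0, 0, 0]])

```text
clock: 6.7
eef_pos: [0.5211, -0.1719, 0.0177]
tool_rot: [3.128, 0.015, -2.944]
wrist_force: [-0.3, -0.4, -1.1]
finger_gap: 0.0355
```

```bash
python3 - <<'E'
from h import *
print(get_state()['tool_rot'])
snap('wrist','w6')
E
```

```text
[ 3.12773936  0.01545769 -2.94436754]
```

View pics/w6.png

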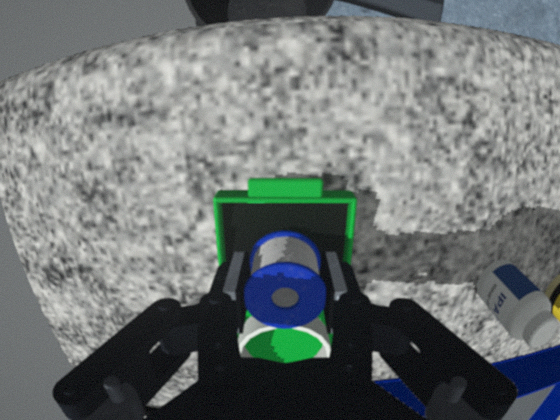

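arm_command(motion=[[0, 0, 0, 0.009, 0], [0, 0, 0, 0.0, 0]])

```text
clock: 6.95
eef_pos: [0.5214, -0.172, 0.0152]
tool_rot: [3.128, 0.016, -2.944]
wrist_force: [-0.0, 0.1, -0.9]
finger_gap: 0.0355
```

arm_command(motion=[[0, 0, 0, 0.006, 0], [0, 0, 0, 0.0, 0]])

```text
clock: 7.15
eef_pos: [0.5219, -0.1721, 0.0148]
tool_rot: [3.129, 0.017, -2.944]
wrist_force: [-0.9, 0.4, -1.4]
finger_gap: 0.0355
```

arm_command(motion=[[0.5, 0, 0, 0.0, 0], [0.6, 0, 0, 0.0, 0], [0.7, 0, 0, 0, 0], [0.7, 0, 0, 0, 0], [0.7, 0, 0, -0.05, 0], [0.7, 0, 0, -0.08, 0], [0.7, 0, 0, -0.08, 0], [0.7, 0, 0, -0.08, 0]])

```text
clock: 7.95
eef_pos: [0.5185, -0.1726, 0.1009]
tool_rot: [3.125, 0.01, -2.944]
wrist_force: [0.6, -0.1, -0.6]
finger_gap: 0.0594
```

```bash
python3 - <<'E'
from h import *
print(get_state()['tool_rot'])
snap('wrist','w7')
plan([(0.47,0.10,.12,185)],.7,step=.045)
E
```

```text
[ 3.12503067  0.01043471 -2.94388   ]
[[0.7, -0.002, 0.132, -0.007, np.float64(0.008)], [0.7, 0.0, 0.132, -0.007, np.float64(0.008)], [0.7, 0.002, 0.132, -0.007, np.float64(0.008)], [0.7, 0.005, 0.132, -0.007, np.float64(0.008)], [0.7, 0.007, 0.132, -0.007, np.float64(0.008)], [0.7, 0.009, 0.132, -0.007, np.float64(0.008)], [0.7, 0.011, 0.132, -0.007, np.float64(0.008)]]
```

View pics/w7.png

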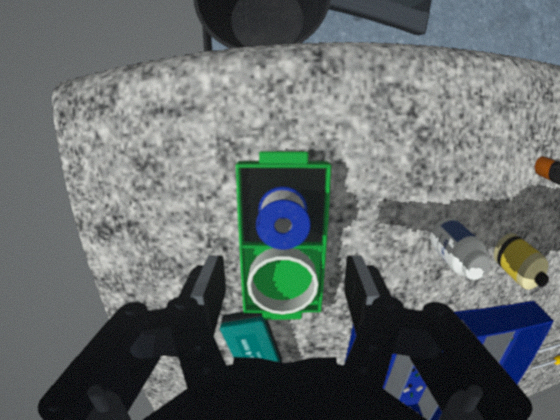

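```bash
python3 - <<'E'
from h import *
c=load('w7')
print('cup',onz(c,283,282,.022,True))
plan([(0.53,-0.16,.15,191),(0.496,0.162,.15,185)],.7,step=.045)
E
```

```text
cup [ 0.58031179 -0.15918239  0.022     ]
[[0.7, -0.019, 0.019, -0.075, np.float64(0.001)], [0.7, -0.019, 0.019, -0.075, np.float64(0.001)], [0.7, -0.012, 0.134, 0.0, np.float64(0.007)], [0.7, -0.01, 0.135, 0.0, np.float64(0.007)], [0.7, -0.008, 0.135, 0.0, np.float64(0.007)], [0.7, -0.006, 0.135, 0.0, np.float64(0.007)], [0.7, -0.005, 0.135, 0.0, np.float64(0.007)], [0.7, -0.003, 0.135, 0.0, np.float64(0.007)]]
[[0.7, -0.001, 0.135, 0.0, np.float64(0.007)], [0.7, 0.001, 0.135, 0.0, np.float64(0.007)]]
```

arm_command(motion=[[0.7, -0.02, 0.02, -0.08, 0], [0.7, -0.02, 0.02, -0.08, 0], [0.7, -0.01, 0.13, 0, 0.007], [0.7, -0.01, 0.135, 0, 0.007], [0.7, -0.008, 0.135, 0, 0.007], [0.7, -0.006, 0.135, 0, 0.007], [0.7, -0.005, 0.135, 0, 0.007], [0.7, -0.003, 0.135, 0, 0.007]])

```text
clock: 8.8
eef_pos: [0.5073, 0.0786, 0.1593]
tool_rot: [3.134, 0.024, -3.051]
wrist_force: [0.9, 1.0, -0.4]
finger_gap: 0.0597
```

```bash
python3 - <<'E'
from h import *
print(get_state()['tool_rot'])
plan([(0.496,0.163,.13,185)],.7,step=.04)
E
```

```text
[ 3.13448927  0.02386973 -3.0506061 ]
[[0.7, 0.004, 0.094, 0.033, np.float64(0.001)], [0.7, 0.004, 0.094, 0.033, np.float64(0.001)], [0.7, 0.004, 0.094, 0.033, np.float64(0.001)]]
```

arm_command(motion=[[0.7, 0.004, 0.09, 0.02, 0.001], [0.7, 0.004, 0.09, 0.02, 0.001], [0.7, 0.004, 0.06, 0.02, 0], [0.7, 0, 0, 0, 0], [0.7, 0, 0, 0, 0]])

```text
clock: 9.3
eef_pos: [0.4952, 0.1619, 0.1413]
tool_rot: [3.13, 0.025, -3.04]
wrist_force: [-0.2, 0.2, 0.2]
finger_gap: 0.0597
```

```bash
python3 - <<'E'
from h import *
print(get_state()['tool_rot'])
c=snap('wrist','w8');im=c['pixels']
cs,_=cents(im,(0,120,100),(10,255,255),(180,150,400,330))
k=cs[0];M=cv2.minAreaRect(k);print(M,onz(c,*M[0],.067,True))
plan([(0.496,0.163,.021,185)],.7,step=.03)
E
```

```text
[ 3.13005323  0.02505374 -3.04036107]
((286.5, 210.5), (23.0, 21.0), 90.0) [0.49510539 0.16509953 0.067     ]
[[0.7, -0.001, 0.001, 0.08, np.float64(0.001)], [0.7, -0.001, 0.001, 0.08, np.float64(0.001)], [0.7, -0.001, 0.001, 0.08, np.float64(0.001)], [0.7, -0.001, 0.001, 0.08, np.float64(0.001)], [0.7, -0.001, 0.001, 0.08, np.float64(0.001)]]
```

View pics/w8.png

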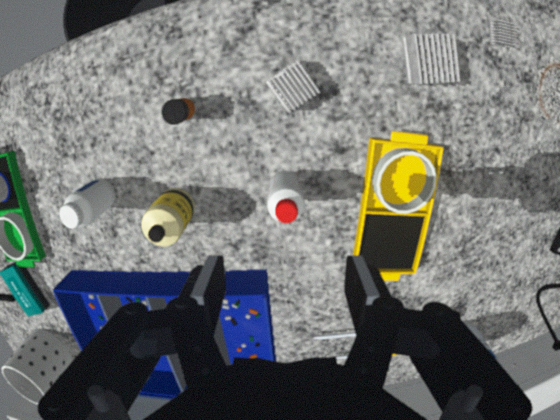

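arm_command(motion=[[0.7, 0, 0.003, 0.08, 0], [0.7, 0, 0.002, 0.08, 0], [0.7, 0, 0, 0.08, 0], [0.7, 0, 0, 0.06, 0], [0.7, 0, 0, 0, 0]])

```text
clock: 9.85
eef_pos: [0.5028, 0.1551, 0.0514]
tool_rot: [3.133, 0.033, -3.056]
wrist_force: [-0.7, 0.8, 1.2]
finger_gap: 0.0599
```

```bash
python3 - <<'E'
from h import *
plan([(0.4955,0.1635,.021,185)],.7,step=.02)
E
```

```text
[[0.7, 0.011, 0.015, 0.051, np.float64(-0.0)], [0.7, 0.011, 0.015, 0.051, np.float64(-0.0)]]
```

arm_command(motion=[[0.7, 0.02, 0.026, 0.02, 0], [0.7, 0.005, 0.005, 0.03, 0], [0.7, 0.003, 0.003, 0.03, 0], [0.7, 0, 0, 0, 0]])

```text
clock: 10.25
eef_pos: [0.4959, 0.1635, 0.0281]
tool_rot: [3.133, 0.038, -3.06]
wrist_force: [0.3, 0.1, -0.2]
finger_gap: 0.0599
```

```bash
python3 - <<'E'
from h import *
print(get_state()['tool_rot'])
plan([(0.4955,0.1635,.021,185)],.7,step=.02)
snap('wrist','w9')
E
```

```text
[ 3.13327976  0.03763399 -3.05979026]
[[0.7, 0.001, 0.0, 0.024, np.float64(-0.003)]]
```

View pics/w9.png

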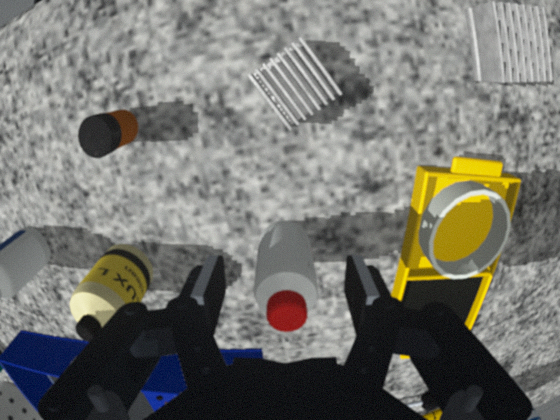

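arm_command(motion=[[0.7, 0.002, 0, 0.018, 0], [0, 0, 0, 0, 0], [0, 0, 0, 0, 0], [0, 0, 0, 0, 0], [0, 0, 0, 0, 0], [0, 0, 0, 0, 0]], grip_force=40)

```text
clock: 10.9
eef_pos: [0.4972, 0.1637, 0.0239]
tool_rot: [3.133, 0.042, -3.06]
wrist_force: [-0.5, 0.5, -0.2]
finger_gap: 0.0274
```

```bash
python3 - <<'E'
from h import *
print(get_state()['tool_rot'])
snap('wrist','w10')
E
```

```text
[ 3.13260959  0.04166637 -3.06019229]
```

View pics/w10.png

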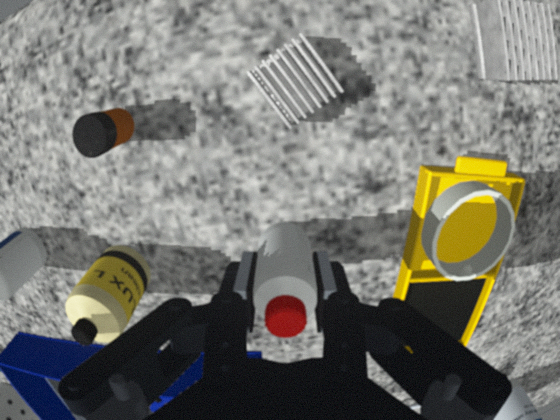

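```bash
python3 - <<'E'
from h import *
plan([(0.497,0.163,.135,185),(0.50,-0.10,.135,189)],0,step=.04)
E
```

```text
[[0, 0.0, -0.001, -0.123, np.float64(-0.001)], [0, 0.0, -0.001, -0.123, np.float64(-0.001)], [0, 0.0, -0.001, -0.123, np.float64(-0.001)], [0, 0.009, -0.125, -0.0, np.float64(-0.005)], [0, 0.011, -0.125, -0.0, np.float64(-0.005)], [0, 0.012, -0.125, -0.0, np.float64(-0.005)], [0, 0.013, -0.125, -0.0, np.float64(-0.005)], [0, 0.014, -0.124, -0.0, np.float64(-0.005)]]
[[0, 0.016, -0.124, -0.0, np.float64(-0.005)], [0, 0.017, -0.124, -0.0, np.float64(-0.005)]]
```

arm_command(motion=[[0, 0, 0, -0.05, 0], [0, 0, 0, -0.1, 0], [0, 0, 0, -0.12, 0], [0, 0, 0, -0.1, 0], [0, 0, 0, 0, 0]])

```text
clock: 11.45
eef_pos: [0.4917, 0.162, 0.1372]
tool_rot: [3.134, 0.037, -3.06]
wrist_force: [-0.0, -0.0, 0.4]
finger_gap: 0.0275
```

arm_command(motion=[[0, 0.008, -0.1, 0, -0.005], [0, 0.01, -0.125, 0, -0.005], [0, 0.01, -0.125, 0, -0.005], [0, 0.01, -0.125, 0, -0.005], [0, 0.01, -0.125, 0, -0.005], [0, 0.01, -0.124, 0, -0.005], [0, 0.01, -0.1, 0, -0.005], [0, 0, 0, 0, 0]])

```text
clock: 12.25
eef_pos: [0.498, -0.0926, 0.129]
tool_rot: [3.133, 0.033, -2.981]
wrist_force: [-0.9, 1.0, -0.4]
finger_gap: 0.0275
```

```bash
python3 - <<'E'
from h import *
print(get_state()['tool_rot'])
plan([(0.583,-0.1595,.12,191)],0,step=.03)
E
```

```text
[ 3.13319367  0.03332641 -2.9810522 ]
[[0, -0.061, -0.066, 0.007, np.float64(-0.004)], [0, -0.06, -0.067, 0.007, np.float64(-0.004)], [0, -0.06, -0.067, 0.007, np.float64(-0.004)], [0, -0.059, -0.068, 0.007, np.float64(-0.004)]]
```

arm_command(motion=[[0, -0.06, -0.065, 0, -0.005], [0, -0.06, -0.065, 0, -0.005], [0, -0.06, -0.065, 0, -0.005], [0, -0.055, -0.07, 0, -0.005], [0, 0, 0, 0, 0], [0, 0, 0, 0, 0]])

```text
clock: 12.85
eef_pos: [0.5793, -0.1572, 0.1235]
tool_rot: [3.127, 0.022, -2.938]
wrist_force: [0.1, -0.2, -0.6]
finger_gap: 0.0275
```

```bash
python3 - <<'E'
from h import *
print(get_state()['tool_rot'])
plan([(0.583,-0.1595,.09,191)],0,step=.03)
snap('wrist','w11')
E
```

```text
[ 3.12652246  0.02222979 -2.93849291]
[[0, -0.005, -0.005, 0.056, np.float64(0.003)], [0, -0.005, -0.005, 0.056, np.float64(0.003)]]
```

View pics/w11.png

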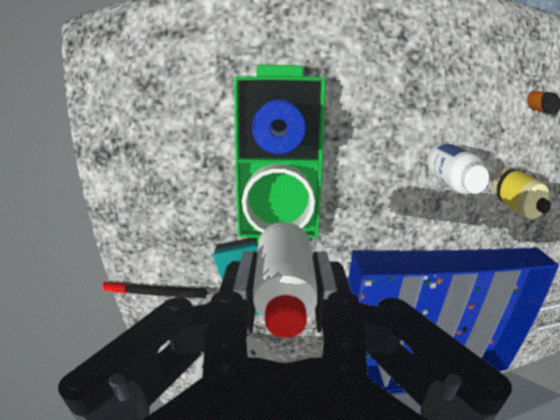

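```bash
python3 - <<'E'
from h import *
c=load('w11')
cs,_=cents(c['pixels'],(0,0,170),(180,40,255),(235,155,325,222))
pts=np.vstack(cs);e=cv2.fitEllipse(pts);print(e,onz(c,*e[0],.022,True),onz(c,280,202,.022,True))
E
```

```text
((277.3161315917969, 199.950927734375), (60.873775482177734, 68.86017608642578), 89.14083099365234) [ 0.58182456 -0.15998215  0.022     ] [ 0.58310708 -0.15754793  0.022     ]
```

arm_command(motion=[[0, -0.008, -0.008, 0.06, 0.002], [0, -0.003, -0.003, 0.06, 0.001], [0, 0, -0.003, 0.04, 0], [0, 0, 0, 0, 0]])

```text
clock: 13.3
eef_pos: [0.5818, -0.1552, 0.0738]
tool_rot: [3.124, 0.02, -2.94]
wrist_force: [-1.1, -0.1, -0.7]
finger_gap: 0.0272
```

```bash
python3 - <<'E'
from h import *
print(get_state()['tool_rot'])
plan([(0.582,-0.1595,.031,191)],0,step=.012)
snap('wrist','w12')
E
```

```text
[ 3.12392825  0.01984687 -2.93983657]
[[0, 0.001, -0.004, 0.036, np.float64(0.001)], [0, 0.001, -0.004, 0.036, np.float64(0.001)], [0, 0.001, -0.004, 0.036, np.float64(0.001)], [0, 0.001, -0.004, 0.036, np.float64(0.001)]]
```

View pics/w12.png

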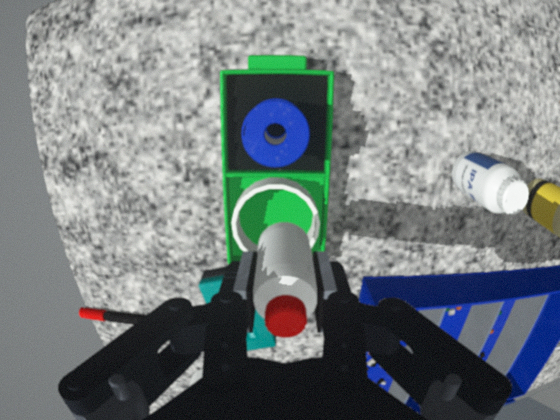

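arm_command(motion=[[0, 0.002, -0.014, 0.02, 0], [0, 0.002, -0.006, 0.04, 0], [0, 0.0, -0.004, 0.03, 0], [0, 0, 0, 0, 0]])

```text
clock: 13.75
eef_pos: [0.5842, -0.1624, 0.0474]
tool_rot: [3.126, 0.024, -2.939]
wrist_force: [-0.0, 0.5, -0.5]
finger_gap: 0.0272
```

```bash
python3 - <<'E'
from h import *
print(get_state()['tool_rot'])
plan([(0.582,-0.1595,.030,191)],0,step=.012)
snap('wrist','w13')
E
```

```text
[ 3.12592762  0.02443521 -2.93932765]
[[0, 0.003, 0.005, 0.029, np.float64(0.003)], [0, 0.003, 0.005, 0.029, np.float64(0.003)]]
```

View pics/w13.png

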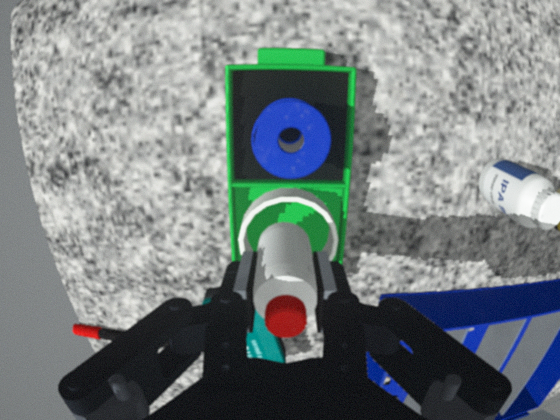

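arm_command(motion=[[0, 0.004, 0.006, 0.025, 0], [0, 0.003, 0.0, 0.02, 0], [0, 0.0, 0.0, 0.01, 0], [0, 0, 0, 0, 0]])

```text
clock: 14.2
eef_pos: [0.5827, -0.1604, 0.0305]
tool_rot: [3.126, 0.026, -2.939]
wrist_force: [0.1, 0.3, -0.7]
finger_gap: 0.0275
```

```bash
python3 - <<'E'
from h import *
print(get_state()['tool_rot'])
snap('wrist','w14')
E
```

```text
[ 3.126298    0.02619674 -2.93913755]
```

View pics/w14.png

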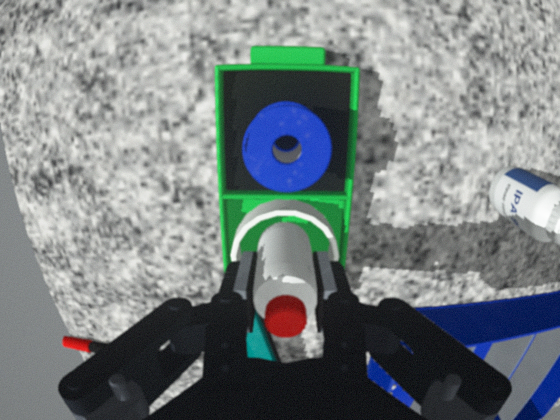

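Nearly seated (about 1.5 mm to go); lower and release.

arm_command(motion=[[0, 0, 0, 0.006, 0], [0, 0, 0, 0.004, 0], [0, 0, 0, 0, 0]])

```text
clock: 14.55
eef_pos: [0.5835, -0.1606, 0.0292]
tool_rot: [3.127, 0.028, -2.939]
wrist_force: [0.2, -0.3, -0.4]
finger_gap: 0.0273
```

arm_command(motion=[[0.4, 0, 0, 0, 0], [0.5, 0, 0, 0, 0], [0.6, 0, 0, 0, 0], [0.7, 0, 0, 0, 0], [0.7, 0, 0, -0.05, 0], [0.7, 0, 0, -0.08, 0], [0.7, 0, 0, -0.1, 0], [0.7, 0, 0, -0.1, 0]])

```text
clock: 15.35
eef_pos: [0.5786, -0.1618, 0.1293]
tool_rot: [3.123, 0.02, -2.939]
wrist_force: [0.4, 0.1, 0.0]
finger_gap: 0.0598
```

```bash
python3 - <<'E'
from h import *
s=get_state();print(s['tool_rot'],s['eef_pos'])
snap('wrist','w15')
plan([(0.565,-0.12,.15,191),(0.43,0.10,.17,195)],.7,step=.045)
c=load('w8');im=cv2.cvtColor(c['pixels'],cv2.COLOR_RGB2BGR)
cv2.imwrite('pics/w8a.png',cv2.resize(im[20:130,240:350],None,fx=5,fy=5,interpolation=cv2.INTER_CUBIC))
E
```

```text
[ 3.12337597  0.02033437 -2.93861265] [ 0.57861478 -0.16175358  0.12932999]
[[0.7, 0.013, 0.076, -0.025, np.float64(0.003)], [0.7, 0.014, 0.075, -0.025, np.float64(0.003)], [0.7, 0.05, 0.134, -0.011, np.float64(-0.006)], [0.7, 0.049, 0.135, -0.011, np.float64(-0.006)], [0.7, 0.047, 0.135, -0.011, np.float64(-0.006)], [0.7, 0.046, 0.136, -0.011, np.float64(-0.006)], [0.7, 0.044, 0.136, -0.011, np.float64(-0.006)], [0.7, 0.042, 0.137, -0.011, np.float64(-0.006)]]
```

View pics/w15.png

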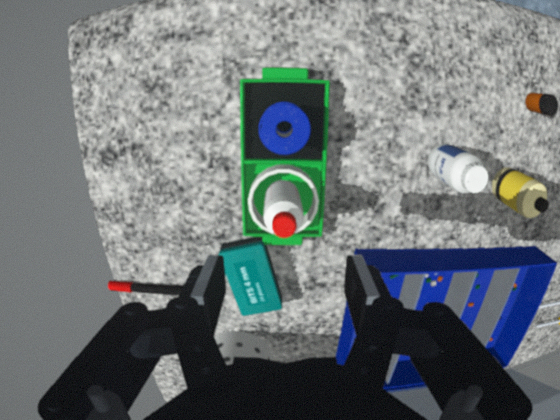

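View pics/w8a.png

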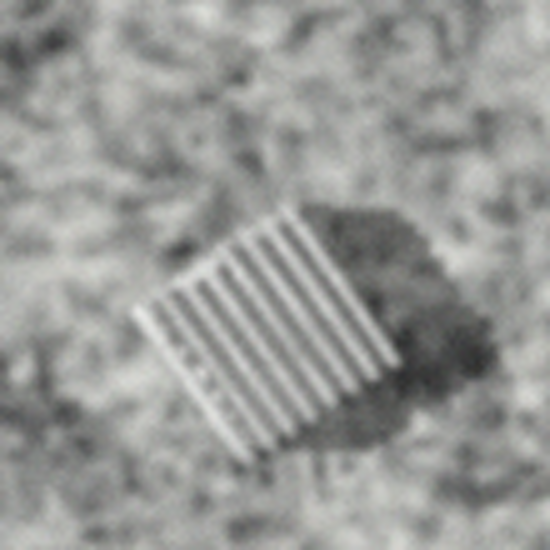

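```bash
python3 - <<'E'
from h import *
c=load('w8')
Q=np.array([onz(c,240+u/5,20+v/5,.02,True)[:2] for u,v in [(136,312),(290,207),(402,364),(245,464)]])
print(Q.round(4).tolist(),Q.mean(0),np.linalg.norm(np.roll(Q,-1,0)-Q,axis=1))
d=np.roll(Q,-1,0)-Q;print(np.degrees(np.arctan2(d[:,1],d[:,0])))
for P in [[(405,36),(456,33),(460,80),(408,85)],[(493,18),(515,17),(518,44),(496,47)]]:
    Q=np.array([onz(c,*p,.02,True)[:2] for p in P]);print(Q.mean(0),np.linalg.norm(np.roll(Q,-1,0)-Q,axis=1))
s=get_state();print(s['joints'])
E
```

```text
[[0.4072, 0.1415], [0.3878, 0.164], [0.411, 0.1844], [0.43, 0.1612]] [0.40897698 0.16277335] [0.02963841 0.03091728 0.02999091 0.03013443]
[ 130.78728076   41.42249593  -50.70483299 -139.21190963]
[0.36480888 0.27756086] [0.05031393 0.04230294 0.05188395 0.04187487]
[0.31786374 0.35314253] [0.02918126 0.02695398 0.02961668 0.02786823]
[ 0.3343463   0.64227444 -0.13787301  1.68927279  0.08116884  0.79456246
  1.94189384]
```

arm_command(motion=[[0.7, 0.02, 0.07, -0.04, 0.003], [0.7, 0.02, 0.08, -0.04, 0.003], [0.7, 0.05, 0.134, -0.02, 0.01], [0.7, 0.05, 0.135, -0.02, 0.02], [0.7, 0.05, 0.135, -0.02, 0.03], [0.7, 0.04, 0.13, -0.02, 0.04], [0.7, 0.03, 0.13, -0.02, 0.04], [0.7, 0, 0.12, -0.02, 0.04]])

```text
clock: 16.2
eef_pos: [0.4762, 0.1035, 0.2077]
tool_rot: [3.12, 0.041, 2.942]
wrist_force: [0.3, -0.7, 0.4]
finger_gap: 0.0596
```

```bash
python3 - <<'E'
from h import *
s=get_state();print(s['tool_rot'],s['eef_pos'])
plan([(0.43,0.19,.2,150)],.7,step=.045)
E
```

```text
[3.1199077  0.0412123  2.94183787] [0.47624016 0.1035488  0.20765592]
[[0.7, 0.069, 0.084, 0.009, np.float64(0.054)], [0.7, 0.078, 0.076, 0.009, np.float64(0.054)], [0.7, 0.086, 0.067, 0.009, np.float64(0.054)]]
```

arm_command(motion=[[0.7, 0.06, 0.08, 0, 0.05], [0.7, 0.07, 0.076, 0, 0.054], [0.7, 0.08, 0.067, 0, 0.054], [0.7, 0, 0, 0, 0], [0.7, 0, 0, 0, 0]])

```text
clock: 16.7
eef_pos: [0.4347, 0.1989, 0.2134]
tool_rot: [3.094, 0.037, 2.626]
wrist_force: [0.2, 0.1, 0.6]
finger_gap: 0.0599
```

```bash
python3 - <<'E'
from h import *
s=get_state();print(s['tool_rot'],s['eef_pos'])
snap('wrist','w16')
E
```

```text
[3.0944861  0.03720306 2.62573799] [0.43471129 0.19886497 0.21335243]
```

View pics/w16.png

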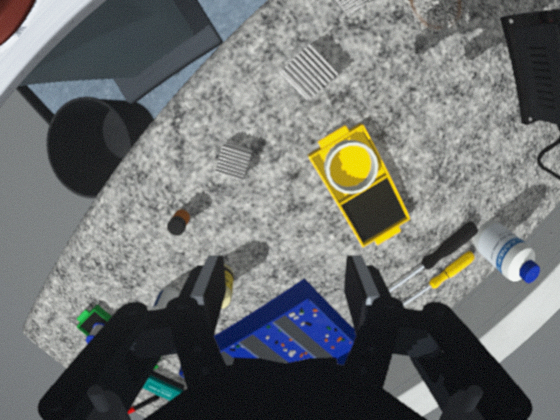

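```bash
python3 - <<'E'
from h import *
s=cv2.imread('pics/scene0.png')
a=cv2.resize(s[230:330,230:300],None,fx=5.5,fy=5.5,interpolation=cv2.INTER_CUBIC)
t=cv2.imread('pics/w8.png');b=cv2.resize(t[5:60,390:530],None,fx=5,fy=5,interpolation=cv2.INTER_CUBIC)
b=b[:, -390:]
o=np.zeros((550,385+390,3),np.uint8);o[:550,:385]=a[:550];o[:275,385:]=b
cv2.imwrite('pics/cmp.png',o)
R=Ro.from_euler('xyz',get_state()['tool_rot']).as_matrix();print(R.round(3))
E
```

```text
[[-0.869  0.491  0.055]
 [ 0.493  0.87   0.023]
 [-0.036  0.048 -0.998]]
```

View pics/cmp.png

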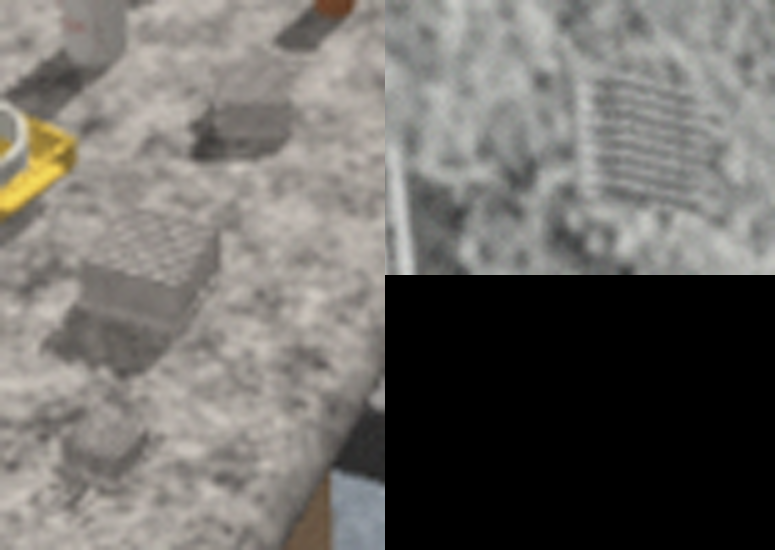

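```bash
python3 - <<'E'
from h import *
t=cv2.imread('pics/w16.png');b=cv2.resize(t[120:195,195:290],None,fx=7,fy=7,interpolation=cv2.INTER_CUBIC)
cv2.imwrite('pics/w16a.png',b)
plan([(0.420,0.163,.10,131)],.7,step=.03)
E
```

```text
[[0.7, -0.004, -0.032, 0.094, np.float64(0.042)], [0.7, -0.007, -0.032, 0.094, np.float64(0.042)], [0.7, -0.01, -0.031, 0.094, np.float64(0.042)], [0.7, -0.012, -0.03, 0.094, np.float64(0.042)]]
```

View pics/w16a.png

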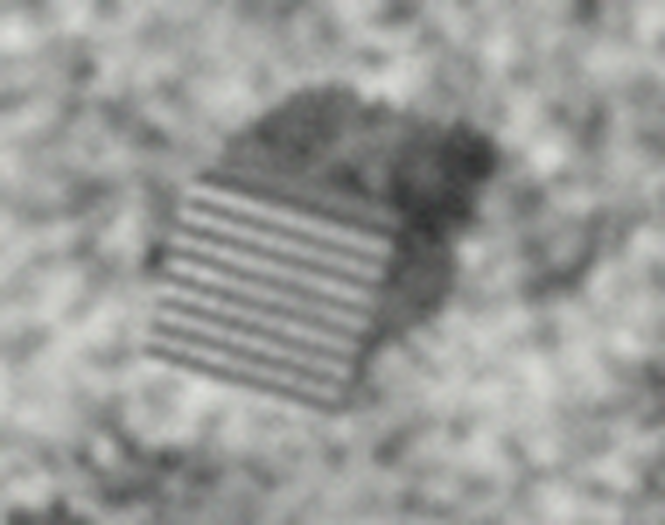

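```bash
python3 - <<'E'
from h import *
c=load('w16')
Q=np.array([onz(c,195+u/7,120+v/7,.02,True)[:2] for u,v in [(200,183),(395,238),(345,410),(146,352)]])
d=np.roll(Q,-1,0)-Q
print(Q.mean(0),np.linalg.norm(d,axis=1),np.degrees(np.arctan2(d[:,1],d[:,0])))
E
```

```text
[0.40818527 0.16386154] [0.03044523 0.02810305 0.03187424 0.02777602] [  43.00209673  -47.01647785 -137.65254029  130.03855223]
```

arm_command(motion=[[0.7, -0.004, -0.032, 0.08, 0.03], [0.7, -0.007, -0.032, 0.08, 0.03], [0.7, -0.01, -0.031, 0.08, 0.03], [0.7, -0.01, -0.025, 0.07, 0.03], [0.7, -0.01, -0.01, 0.03, 0.03], [0.7, 0, 0, 0, 0.02], [0.7, 0, 0, 0, 0]])

```text
clock: 17.45
eef_pos: [0.4346, 0.1549, 0.1106]
tool_rot: [3.074, 0.023, 2.259]
wrist_force: [-0.2, 0.1, 0.7]
finger_gap: 0.0597
```

```bash
python3 - <<'E'
from h import *
s=get_state();print(s['tool_rot'],s['eef_pos'],s['joints'].round(2))
R=Ro.from_euler('xyz',s['tool_rot']).as_matrix();print(R[:,2].round(3))
snap('wrist','w17')
plan([(0.411,0.163,.05,131)],.7,step=.02)
E
```

```text
[3.07419681 0.02252783 2.25853143] [0.43464213 0.15494724 0.11062023] [-0.47  0.49  0.11  2.15 -0.12  0.44  0.42]
[ 0.066  0.025 -0.997]
[[0.7, 0.018, -0.011, 0.051, np.float64(-0.003)], [0.7, 0.018, -0.011, 0.051, np.float64(-0.003)], [0.7, 0.018, -0.011, 0.051, np.float64(-0.003)], [0.7, 0.018, -0.011, 0.051, np.float64(-0.003)]]
```

View pics/w17.png

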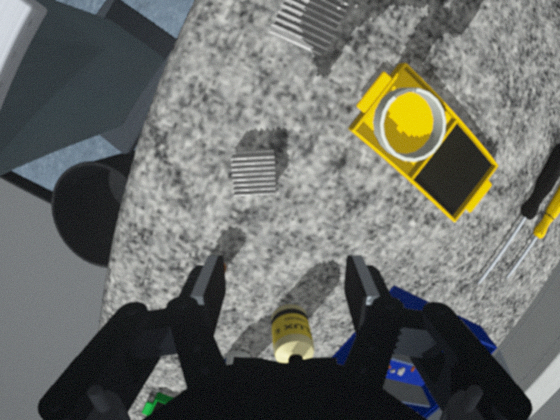

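arm_command(motion=[[0.7, 0, 0, -0.01, -0.067], [0.7, 0, 0, 0, -0.067], [0.7, 0, 0, 0, -0.067], [0.7, 0, 0, 0, -0.067], [0.7, 0, 0, 0, -0.067], [0.7, 0, 0, 0, -0.067], [0.7, 0, 0, 0, -0.067], [0.7, 0, 0, 0, -0.067]])

```text
clock: 18.3
eef_pos: [0.4418, 0.1602, 0.1233]
tool_rot: [3.131, 0.093, -2.899]
wrist_force: [-0.0, -0.1, 0.2]
finger_gap: 0.0597
```

arm_command(motion=[[0.7, 0, 0, 0, -0.067], [0.7, 0, 0, 0, -0.067], [0.7, 0, 0, 0, -0.067], [0.7, 0, 0, 0, -0.06], [0.7, 0, 0, 0, 0], [0.7, 0, 0, 0, 0]])

```text
clock: 18.9
eef_pos: [0.4471, 0.1628, 0.1303]
tool_rot: [-3.094, 0.099, -2.35]
wrist_force: [-0.4, -0.2, 0.3]
finger_gap: 0.0596
```

```bash
cat >> h.py <<'E'
def st():
    s=get_state();R=Ro.from_euler('xyz',s['tool_rot']).as_matrix()
    print('pos',s['eef_pos'].round(4),'yaw',round(np.degrees(s['tool_rot'][2])%360,1),'z',R[:,2].round(3),'q',s['joints'].round(2),'gap',round(s['finger_gap'],4),'t',s['clock'])
E
python3 - <<'E'
from h import *
st()
plan([(0.410,0.1625,.06,221)],.7,step=.02)
snap('wrist','w18')
E
```

```text
pos [0.4471 0.1628 0.1303] yaw 225.4 z [ 0.104  0.037 -0.994] q [-0.14  0.48 -0.37  2.11  0.39  0.5   1.57] gap 0.0596 t 18.9
[[0.7, 0.022, 0.022, 0.059, np.float64(0.01)], [0.7, 0.022, 0.021, 0.059, np.float64(0.01)], [0.7, 0.023, 0.021, 0.059, np.float64(0.01)], [0.7, 0.023, 0.021, 0.059, np.float64(0.01)]]
```

View pics/w18.png

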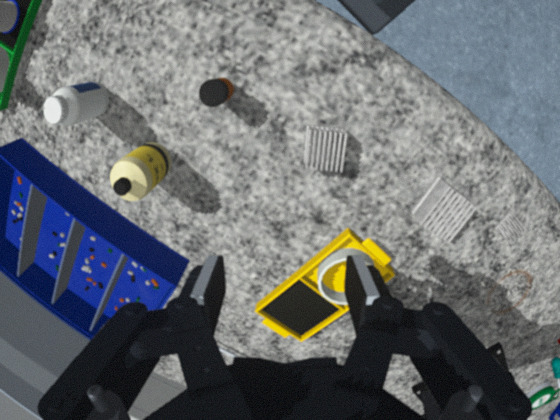

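```bash
python3 - <<'E'
from h import *
plan([(0.53,0.19,.18,200)],.7,step=.04)
E
```

```text
[[0.7, -0.065, -0.033, -0.041, np.float64(0.055)], [0.7, -0.068, -0.026, -0.041, np.float64(0.055)], [0.7, -0.07, -0.018, -0.041, np.float64(0.055)], [0.7, -0.072, -0.01, -0.041, np.float64(0.055)]]
```

arm_command(motion=[[0.7, -0.12, -0.055, 0, 0], [0.7, -0.12, -0.055, 0, 0]])

```text
clock: 19.15
eef_pos: [0.5154, 0.1881, 0.138]
tool_rot: [-3.095, 0.088, -2.351]
wrist_force: [0.5, 0.9, -0.1]
finger_gap: 0.0599
```

```bash
cat >> h.py <<'E'
def plan(pts,g,s=None,step=0.045,turn=0.14):
    s=s or get_state();p=np.array(s['eef_pos']);R=Ro.from_euler('xyz',s['tool_rot']);y=s['tool_rot'][2];rows=[]
    for t in pts:
        d=np.array(t[:3])-p;dy=(np.radians(t[3])-y+np.pi)%(2*np.pi)-np.pi
        n=max(1,int(np.ceil(max(np.linalg.norm(d)/step,abs(dy)/turn))))
        for i in range(n):
            l=R.as_matrix().T@(d/n)/0.3
            rows.append([g]+[float(round(v,3)) for v in l]+[float(round(-dy/n/2,3))])
            R=R*Ro.from_euler('z',-dy/n)
        y+=dy;p=np.array(t[:3])
    for i in range(0,len(rows),8): print(rows[i:i+8])
E
python3 -c "
from h import *
st()"
```

```text
pos [0.5154 0.1881 0.138 ] yaw 225.3 z [ 0.095  0.03  -0.995] q [-0.14  0.56 -0.38  1.91  0.37  0.64  1.61] gap 0.0599 t 19.15
```

arm_command(motion=[[0.7, 0, 0, 0, 0], [0.7, 0, 0, 0, 0], [0.7, 0, 0, 0, 0], [0.7, 0, 0, 0, 0]])

```text
clock: 19.55
eef_pos: [0.5185, 0.1899, 0.1387]
tool_rot: [-3.094, 0.093, -2.355]
wrist_force: [0.8, -0.0, 0.1]
finger_gap: 0.0594
```

```bash
python3 -c "
from h import *
st()"
```

```text
pos [0.5185 0.1899 0.1387] yaw 225.1 z [ 0.099  0.032 -0.995] q [-0.14  0.56 -0.38  1.9   0.37  0.64  1.61] gap 0.0594 t 19.55
```

```bash
python3 -c "
from h import *
st();s=get_state();print(s['joints'].round(4),s['joint_torque'].round(2),s['qvel'].round(4))"
```

```text
pos [0.5185 0.1899 0.1387] yaw 225.1 z [ 0.099  0.032 -0.995] q [-0.14  0.56 -0.38  1.9   0.37  0.64  1.61] gap 0.0594 t 19.55
[-0.1402  0.5624 -0.3818  1.9008  0.3661  0.6386  1.6109] [ -0.   -38.87  -3.29 -12.79   0.09  -0.32   0.  ] [-0.0022 -0.0061 -0.      0.0136  0.001   0.0006 -0.0073]
```

arm_command(motion=[[0.7, 0, 0, 0, 0], [0.7, 0, 0, 0, 0], [0.7, 0, 0, 0, 0]])

```text
clock: 19.85
eef_pos: [0.5166, 0.189, 0.1386]
tool_rot: [-3.094, 0.09, -2.355]
wrist_force: [-0.0, -0.4, 0.5]
finger_gap: 0.0598
```

```bash
python3 -c "
from h import *
st();s=get_state();print(s['joints'].round(4),s['joint_torque'].round(2),s['qvel'].round(4))"
```

```text
pos [0.5166 0.189  0.1386] yaw 225.1 z [ 0.097  0.03  -0.995] q [-0.14  0.56 -0.38  1.9   0.37  0.64  1.61] gap 0.0598 t 19.85
[-0.1403  0.5605 -0.3818  1.9049  0.3662  0.6387  1.6101] [-1.000e-02 -3.886e+01 -3.280e+00 -1.255e+01  9.000e-02 -2.800e-01
  0.000e+00] [ 0.0041 -0.0043 -0.0001  0.0096  0.0007 -0.0007 -0.0007]
```

arm_command(motion=[[0.7, 0, 0, -0.15, 0], [0.7, 0, 0, -0.15, 0]])

```text
clock: 20.05
eef_pos: [0.504, 0.1841, 0.2237]
tool_rot: [-3.101, 0.076, -2.355]
wrist_force: [1.1, 0.2, 1.3]
finger_gap: 0.0596
```

```bash
python3 -c "
from h import *
st()"
```

```text
pos [0.504  0.1841 0.2237] yaw 225.1 z [ 0.082  0.025 -0.996] q [-0.08  0.44 -0.45  1.82  0.27  0.85  1.69] gap 0.0596 t 20.05
```

arm_command(motion=[[0.7, 0, 0, 0.0, 0.03], [0.7, 0, 0, 0, 0.03], [0.7, 0, 0, 0, 0.03], [0.7, 0, 0, 0, 0.03]])

```text
clock: 20.45
eef_pos: [0.5066, 0.1856, 0.2316]
tool_rot: [-3.118, 0.098, -2.605]
wrist_force: [-0.1, 0.6, 0.1]
finger_gap: 0.0597
```

```bash
python3 -c "
from h import *
st()"
```

```text
pos [0.5066 0.1856 0.2316] yaw 210.7 z [ 0.096  0.03  -0.995] q [-0.12  0.42 -0.39  1.82  0.23  0.84  1.48] gap 0.0597 t 20.45
```

arm_command(motion=[[0.7, 0, 0, 0.05, 0], [0.7, 0, 0, 0.05, 0], [0.7, 0, 0, 0.05, 0], [0.7, 0, 0, 0.05, 0]])

```text
clock: 20.85
eef_pos: [0.5136, 0.1881, 0.1732]
tool_rot: [-3.117, 0.105, -2.606]
wrist_force: [0.4, 0.4, -0.5]
finger_gap: 0.06
```

```bash
python3 -c "
from h import *
st()"
```

```text
pos [0.5136 0.1881 0.1732] yaw 210.7 z [ 0.103  0.032 -0.994] q [-0.16  0.5  -0.35  1.88  0.29  0.7   1.43] gap 0.06 t 20.85
```

```bash
python3 -c "
from h import *
plan([(0.38,0.139,.25,210.7),(0.32,0.117,.25,210.7)],.7,step=.04)"
```

```text
[[0.7, 0.087, 0.016, -0.061, -0.0], [0.7, 0.087, 0.016, -0.061, -0.0], [0.7, 0.087, 0.016, -0.061, -0.0], [0.7, 0.087, 0.016, -0.061, -0.0], [0.7, 0.087, 0.016, -0.061, -0.0], [0.7, 0.104, 0.019, -0.011, -0.0], [0.7, 0.104, 0.019, -0.011, -0.0]]
```

arm_command(motion=[[0.7, 0.11, 0.02, -0.08, 0], [0.7, 0.11, 0.02, -0.08, 0], [0.7, 0.11, 0.02, -0.08, 0], [0.7, 0.11, 0.02, -0.05, 0], [0.7, 0.11, 0.02, 0, 0], [0.7, 0.1, 0.02, 0, 0]])

```text
clock: 21.45
eef_pos: [0.3144, 0.1156, 0.2351]
tool_rot: [-3.121, 0.095, -2.608]
wrist_force: [0.3, -0.1, -1.1]
finger_gap: 0.0599
```

```bash
python3 -c "
from h import *
st()"
```

```text
pos [0.3144 0.1156 0.2351] yaw 210.6 z [ 0.092  0.031 -0.995] q [-0.    0.09 -0.46  2.27  0.09  0.69  1.58] gap 0.0599 t 21.45
```

arm_command(motion=[[0.7, 0.1, 0.02, -0.02, 0], [0.7, 0.1, 0.02, -0.02, 0], [0.7, 0.06, 0.01, -0.02, 0]])

```text
clock: 21.75
eef_pos: [0.2321, 0.0863, 0.2445]
tool_rot: [-3.121, 0.091, -2.608]
wrist_force: [0.1, -0.4, -0.9]
finger_gap: 0.06
```

```bash
python3 -c "
from h import *
st()"
```

```text
pos [0.2321 0.0863 0.2445] yaw 210.6 z [ 0.089  0.028 -0.996] q [ 0.05 -0.1  -0.45  2.41 -0.05  0.72  1.74] gap 0.06 t 21.75
```

arm_command(motion=[[0.7, -0.05, -0.01, 0, 0], [0.7, -0.07, -0.01, 0, 0], [0.7, -0.07, -0.01, 0, 0], [0.7, 0, 0, 0, 0]])

```text
clock: 22.15
eef_pos: [0.2851, 0.1069, 0.2509]
tool_rot: [-3.115, 0.095, -2.609]
wrist_force: [0.6, -0.4, 0.3]
finger_gap: 0.0599
```

```bash
python3 -c "
from h import *
st()"
```

```text
pos [0.2851 0.1069 0.2509] yaw 210.5 z [ 0.095  0.025 -0.995] q [ 0.03  0.01 -0.48  2.3   0.03  0.74  1.63] gap 0.0599 t 22.15
```

arm_command(motion=[[0.7, 0, 0, 0, -0.016], [0.7, 0, 0, 0, -0.016], [0.7, 0, 0, 0, -0.016], [0.7, 0, 0, 0, -0.016], [0.7, 0, 0, 0, -0.016], [0.7, 0, 0, 0, -0.016]])

```text
clock: 22.75
eef_pos: [0.2828, 0.1064, 0.2495]
tool_rot: [-3.1, 0.083, -2.407]
wrist_force: [0.0, -0.3, -1.1]
finger_gap: 0.0598
```

```bash
python3 -c "
from h import *
st()
plan([(0.41,0.162,.10,222)],.7,step=.03)"
```

```text
pos [0.2828 0.1064 0.2495] yaw 222.1 z [ 0.089  0.024 -0.996] q [ 0.03  0.01 -0.48  2.31  0.03  0.74  1.83] gap 0.0598 t 22.75
[[0.7, -0.057, -0.018, 0.077, 0.0], [0.7, -0.057, -0.018, 0.077, 0.0], [0.7, -0.057, -0.018, 0.077, 0.0], [0.7, -0.057, -0.018, 0.077, 0.0], [0.7, -0.057, -0.018, 0.077, 0.0], [0.7, -0.057, -0.018, 0.077, 0.0], [0.7, -0.057, -0.018, 0.077, 0.0]]
```

arm_command(motion=[[0.7, -0.057, -0.018, 0.077, 0], [0.7, -0.057, -0.018, 0.077, 0], [0.7, -0.057, -0.018, 0.077, 0], [0.7, -0.057, -0.018, 0.077, 0], [0.7, -0.057, -0.018, 0.077, 0], [0.7, -0.057, -0.018, 0.07, 0], [0.7, -0.057, -0.018, 0.06, 0], [0.7, 0, 0, 0, 0]])

```text
clock: 23.55
eef_pos: [0.4138, 0.1625, 0.1012]
tool_rot: [-3.097, 0.082, -2.408]
wrist_force: [-0.5, -0.6, 0.5]
finger_gap: 0.06
```

```bash
python3 -c "
from h import *
st()
snap('wrist','w19')
plan([(0.41,0.162,.06,222)],.7,step=.03)"
```

```text
pos [0.4138 0.1625 0.1012] yaw 222.1 z [ 0.09   0.021 -0.996] q [-0.21  0.5  -0.31  2.21  0.45  0.4   1.4 ] gap 0.06 t 23.55
[[0.7, 0.008, 0.006, 0.069, 0.0], [0.7, 0.008, 0.006, 0.069, 0.0]]
```

View pics/w19.png

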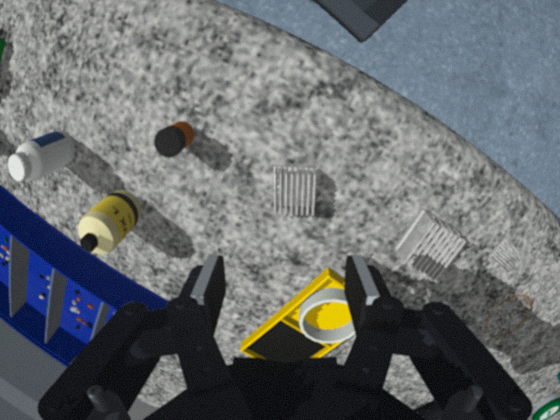

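```bash
python3 -c "
from h import *
c=load('w19')
Q=np.array([onz(c,*p,.02,True)[:2] for p in [(274,168),(316,167),(315,215),(276,217)]]);d=np.roll(Q,-1,0)-Q
print(Q.mean(0),np.linalg.norm(d,axis=1),np.degrees(np.arctan2(d[:,1],d[:,0])))
plan([(0.410,0.1635,.008,222)],.7,step=.03)"
```

```text
[0.40622712 0.16169987] [0.02943785 0.03722434 0.02910308 0.03827018] [ 134.19963591   42.79672954  -43.7269843  -136.63509479]
[[0.7, 0.007, 0.006, 0.078, 0.0], [0.7, 0.007, 0.006, 0.078, 0.0], [0.7, 0.007, 0.006, 0.078, 0.0], [0.7, 0.007, 0.006, 0.078, 0.0]]
```

arm_command(motion=[[0.7, 0.007, 0.006, 0.075, 0], [0.7, 0.007, 0.006, 0.075, 0], [0.7, 0.007, 0.006, 0.06, 0], [0.7, 0, 0, 0, 0]])

```text
clock: 24.0
eef_pos: [0.4074, 0.1611, 0.0403]
tool_rot: [-3.096, 0.082, -2.409]
wrist_force: [-0.3, -0.2, -0.2]
finger_gap: 0.0595
```

```bash
python3 -c "
from h import *
st()
snap('wrist','w20')
plan([(0.410,0.1625,.005,222)],.7,step=.015)"
```

```text
pos [0.4074 0.1611 0.0403] yaw 222.0 z [ 0.091  0.02  -0.996] q [-0.34  0.62 -0.14  2.27  0.56  0.19  1.3 ] gap 0.0595 t 24.0
[[0.7, 0.001, 0.001, 0.04, -0.0], [0.7, 0.001, 0.001, 0.04, -0.0], [0.7, 0.001, 0.001, 0.04, -0.0]]
```

View pics/w20.png

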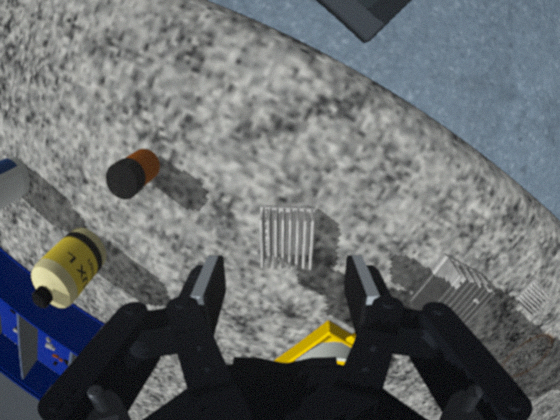

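arm_command(motion=[[0.7, 0.001, 0.001, 0.04, 0], [0.7, 0.001, 0.001, 0.04, 0], [0.7, 0, 0, 0, 0]])

```text
clock: 24.35
eef_pos: [0.4104, 0.1619, 0.0212]
tool_rot: [-3.094, 0.089, -2.41]
wrist_force: [-0.3, 0.5, 0.2]
finger_gap: 0.06
```

```bash
python3 -c "
from h import *
st()
snap('wrist','w21')
plan([(0.410,0.1625,.005,222)],.7,step=.015)"
```

```text
pos [0.4104 0.1619 0.0212] yaw 221.9 z [ 0.098  0.024 -0.995] q [-0.39  0.66 -0.07  2.28  0.59  0.12  1.28] gap 0.06 t 24.35
[[0.7, 0.003, 0.003, 0.028, -0.001], [0.7, 0.003, 0.003, 0.028, -0.001]]
```

View pics/w21.png

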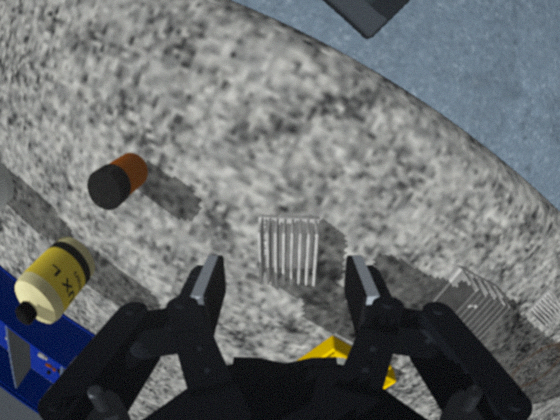

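```bash
python3 -c "
from h import *
c=load('w21')
Q=np.array([onz(c,*p,.02,True)[:2] for p in [(259,217),(320,219),(317,286),(263,284)]]);d=np.roll(Q,-1,0)-Q
print(Q.round(4).tolist(),Q.mean(0),np.linalg.norm(d,axis=1))"
```

```text
[[0.3991, 0.1361], [0.3802, 0.1579], [0.4099, 0.1851], [0.4288, 0.1633]] [0.40449798 0.16062366] [0.02883571 0.04026526 0.02885332 0.04025043]
```

arm_command(motion=[[0.7, 0.004, 0.004, 0.025, 0], [0.7, 0.005, 0.003, 0.025, 0], [0.7, 0, 0, 0, 0]])

```text
clock: 24.7
eef_pos: [0.4098, 0.1624, 0.0082]
tool_rot: [-3.093, 0.095, -2.412]
wrist_force: [0.9, 0.5, 0.0]
finger_gap: 0.0598
```

```bash
python3 -c "
from h import *
st()
plan([(0.410,0.1635,.005,222)],.7,step=.015)"
```

```text
pos [0.4098 0.1624 0.0082] yaw 221.8 z [ 0.103  0.027 -0.994] q [-0.42  0.69 -0.02  2.3   0.6   0.06  1.26] gap 0.0598 t 24.7
[[0.7, -0.002, 0.003, 0.011, -0.002]]
```

arm_command(motion=[[0.7, -0.001, 0.003, 0.008, 0], [0, 0, 0, 0, 0], [0, 0, 0, 0, 0], [0, 0, 0, 0, 0], [0, 0, 0, 0, 0], [0, 0, 0, 0, 0]], grip_force=45)

```text
clock: 25.3
eef_pos: [0.4097, 0.1634, 0.006]
tool_rot: [-3.093, 0.095, -2.412]
wrist_force: [-0.1, 0.4, 0.2]
finger_gap: 0.029
```

```bash
python3 -c "
from h import *
st()
snap('wrist','w22')"
```

```text
pos [0.4097 0.1634 0.006 ] yaw 221.8 z [ 0.104  0.027 -0.994] q [-0.43  0.69 -0.02  2.3   0.6   0.05  1.26] gap 0.029 t 25.3
```

View pics/w22.png

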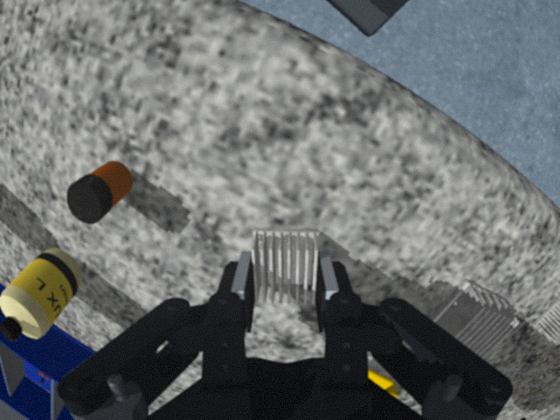

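arm_command(motion=[[0, 0, 0, -0.03, 0], [0, 0, 0, -0.05, 0], [0, 0, 0, -0.08, 0], [0, 0, 0, -0.08, 0], [0, 0, 0, 0, 0]])

```text
clock: 25.85
eef_pos: [0.4011, 0.1608, 0.0809]
tool_rot: [-3.092, 0.092, -2.411]
wrist_force: [1.0, 0.5, -0.2]
finger_gap: 0.0288
```

```bash
python3 -c "
from h import *
st()
snap('wrist','w23')
plan([(0.53,0.25,.075,182.5)],0,step=.025,turn=.04)"
```

```text
pos [0.4011 0.1608 0.0809] yaw 221.9 z [ 0.102  0.024 -0.995] q [-0.27  0.52 -0.25  2.27  0.53  0.3   1.31] gap 0.0288 t 25.85
[[0, -0.029, -0.003, 0.004, 0.019], [0, -0.029, -0.002, 0.004, 0.019], [0, -0.029, -0.001, 0.004, 0.019], [0, -0.029, -0.0, 0.004, 0.019], [0, -0.029, 0.001, 0.004, 0.019], [0, -0.029, 0.002, 0.004, 0.019], [0, -0.029, 0.003, 0.004, 0.019], [0, -0.029, 0.004, 0.004, 0.019]]
[[0, -0.028, 0.005, 0.004, 0.019], [0, -0.028, 0.006, 0.004, 0.019], [0, -0.028, 0.007, 0.004, 0.019], [0, -0.028, 0.009, 0.004, 0.019], [0, -0.027, 0.01, 0.004, 0.019], [0, -0.027, 0.011, 0.004, 0.019], [0, -0.026, 0.012, 0.004, 0.019], [0, -0.026, 0.013, 0.004, 0.019]]
[[0, -0.025, 0.014, 0.004, 0.019], [0, -0.025, 0.015, 0.004, 0.019]]
```

View pics/w23.png

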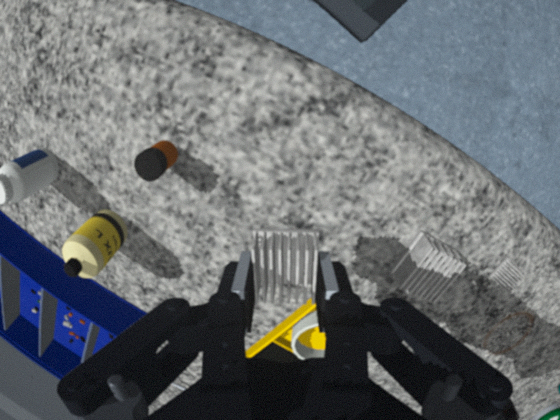

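arm_command(motion=[[0, -0.029, -0.003, 0, 0.019], [0, -0.029, -0.002, 0, 0.019], [0, -0.029, -0.001, 0, 0.019], [0, -0.029, 0, 0, 0.019], [0, -0.029, 0.001, 0, 0.019], [0, -0.029, 0.002, 0, 0.019], [0, -0.029, 0.003, 0, 0.019], [0, -0.029, 0.004, 0, 0.019]])

```text
clock: 26.7
eef_pos: [0.4612, 0.2028, 0.0835]
tool_rot: [-3.124, 0.095, -2.742]
wrist_force: [-0.1, 0.4, -0.8]
finger_gap: 0.0292
```

arm_command(motion=[[0, -0.028, 0.005, 0, 0.019], [0, -0.028, 0.006, 0, 0.019], [0, -0.028, 0.007, 0, 0.019], [0, -0.028, 0.009, 0, 0.019], [0, -0.027, 0.01, 0, 0.019], [0, -0.027, 0.011, 0, 0.019], [0, -0.026, 0.012, 0, 0.019], [0, -0.026, 0.013, 0, 0.019]])

```text
clock: 27.5
eef_pos: [0.5239, 0.2438, 0.0902]
tool_rot: [3.128, 0.095, -3.075]
wrist_force: [0.7, 0.3, -0.1]
finger_gap: 0.0284
```

```bash
python3 -c "
from h import *
st()
snap('wrist','w24')
plan([(0.543,0.271,.07,182.5)],0,step=.02,turn=.04)"
```

```text
pos [0.5239 0.2438 0.0902] yaw 183.8 z [ 0.094  0.02  -0.995] q [-0.39  0.65 -0.16  1.87  0.23  0.55  0.94] gap 0.0284 t 27.5
[[0, -0.028, 0.04, 0.038, 0.006], [0, -0.028, 0.041, 0.038, 0.006]]
```

View pics/w24.png

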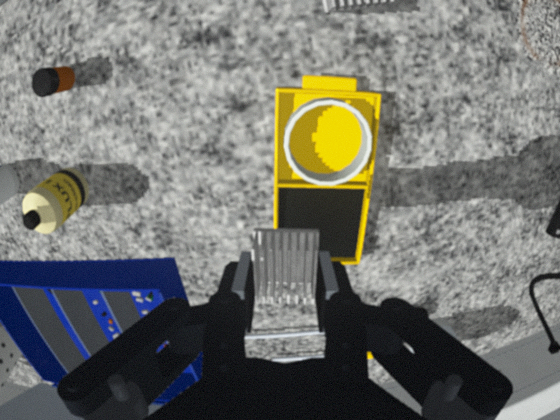

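```bash
python3 -c "
from h import *
c=load('w24')
for p,z in [((328,142),.022),((276,89),.014),((381,94),.014),((359,263),.014)]: print(p,onz(c,*p,z,True).round(4))
cs,_=cents(c['pixels'],(0,0,0),(180,255,60),(270,180,370,232))
M=cv2.boundingRect(cs[0]);print(M)
for p in [(279,190),(366,190),(277,228),(363,228)]: print(p,onz(c,*p,.010,True).round(4))
"
```

```text
(328, 142) [0.4758 0.2706 0.022 ]
(276, 89) [0.4449 0.2351 0.014 ]
(381, 94) [0.4414 0.3042 0.014 ]
(359, 263) [0.5739 0.3097 0.014 ]
(279, 188, 84, 44)
(279, 190) [0.5162 0.2415 0.01  ]
(366, 190) [0.512 0.305 0.01 ]
(277, 228) [0.5472 0.2418 0.01  ]
(363, 228) [0.5437 0.3082 0.01  ]
```

arm_command(motion=[[0, -0.025, 0.034, 0.01, 0.004], [0, -0.025, 0.034, 0.02, 0.004], [0, -0.025, 0.03, 0.04, 0.004], [0, 0, 0, 0.04, 0], [0, 0, 0, 0, 0]])

```text
clock: 28.05
eef_pos: [0.5507, 0.278, 0.0573]
tool_rot: [3.125, 0.096, -3.103]
wrist_force: [-0.7, -0.3, -0.9]
finger_gap: 0.0288
```

```bash
python3 -c "
from h import *
st()
snap('wrist','w25')
plan([(0.5445,0.273,.03,182.5)],0,step=.015,turn=.04)"
```

```text
pos [0.5507 0.278  0.0573] yaw 182.2 z [ 0.095  0.021 -0.995] q [-0.43  0.74 -0.13  1.78  0.23  0.55  0.89] gap 0.0288 t 28.05
[[0, 0.016, -0.01, 0.045, -0.001], [0, 0.016, -0.009, 0.045, -0.001]]
```

View pics/w25.png

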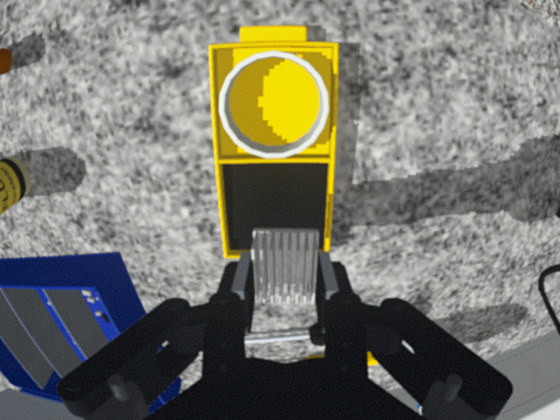

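arm_command(motion=[[0, 0.016, -0.01, 0.045, 0], [0, 0.014, -0.009, 0.04, 0], [0, 0, 0, 0, 0]])

```text
clock: 28.4
eef_pos: [0.5443, 0.2715, 0.0311]
tool_rot: [3.125, 0.097, -3.104]
wrist_force: [-0.1, -0.1, -1.4]
finger_gap: 0.0289
```

```bash
python3 -c "
from h import *
st()
snap('wrist','w26')
plan([(0.5445,0.273,.015,182.5)],0,step=.015,turn=.04)"
```

```text
pos [0.5443 0.2715 0.0311] yaw 182.2 z [ 0.096  0.021 -0.995] q [-0.44  0.77 -0.12  1.81  0.24  0.48  0.88] gap 0.0289 t 28.4
[[0, 0.004, 0.001, 0.028, -0.001], [0, 0.004, 0.001, 0.028, -0.001]]
```

View pics/w26.png

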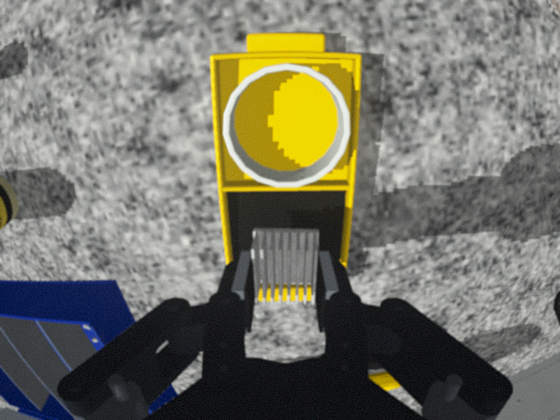

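arm_command(motion=[[0, 0.004, 0.003, 0.028, 0], [0, 0.003, 0, 0.02, 0], [0, 0, 0, 0, 0]])

```text
clock: 28.75
eef_pos: [0.5456, 0.2737, 0.0182]
tool_rot: [3.122, 0.102, -3.105]
wrist_force: [-0.1, -0.0, -0.7]
finger_gap: 0.0291
```

```bash
python3 -c "
from h import *
st()
snap('wrist','w27')
plan([(0.5445,0.273,.0145,182.5)],0,step=.015,turn=.04)"
```

```text
pos [0.5456 0.2737 0.0182] yaw 182.1 z [ 0.101  0.023 -0.995] q [-0.45  0.79 -0.11  1.82  0.25  0.45  0.87] gap 0.0291 t 28.75
[[0, 0.006, -0.003, 0.013, -0.003]]
```

View pics/w27.png

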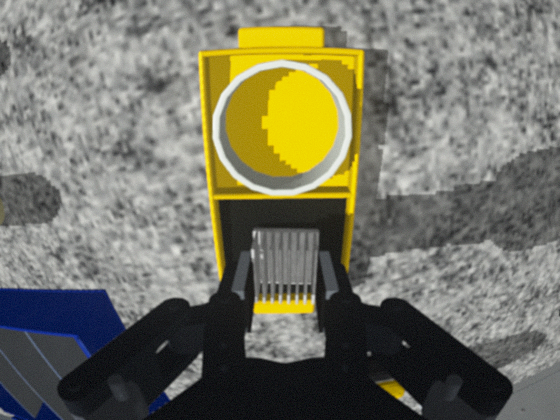

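arm_command(motion=[[0, 0.004, -0.002, 0.01, 0], [0, 0, 0, 0.004, 0], [0, 0, 0, 0, 0]])

```text
clock: 29.1
eef_pos: [0.5452, 0.2734, 0.015]
tool_rot: [3.121, 0.103, -3.105]
wrist_force: [-0.0, -0.3, -0.6]
finger_gap: 0.029
```

Release gently and rise.

arm_command(motion=[[0.4, 0, 0, 0.002, 0], [0.45, 0, 0, 0, 0], [0.5, 0, 0, 0, 0], [0.6, 0, 0, 0, 0], [0.7, 0, 0, -0.02, 0], [0.7, 0, 0, -0.06, 0], [0.7, 0, 0, -0.1, 0], [0.7, 0, 0, -0.1, 0]])

```text
clock: 29.9
eef_pos: [0.5348, 0.2703, 0.0969]
tool_rot: [3.125, 0.096, -3.104]
wrist_force: [0.1, -0.2, -0.3]
finger_gap: 0.0596
```

```bash
python3 -c "
from h import *
st()
snap('wrist','w28')
plan([(0.53,0.2,.17,184),(0.515,-0.02,.17,191)],.5,step=.04,turn=.04)"
```

```text
pos [0.5348 0.2703 0.0969] yaw 182.2 z [ 0.095  0.02  -0.995] q [-0.43  0.66 -0.15  1.8   0.22  0.6   0.9 ] gap 0.0596 t 29.9
[[0.5, 0.003, -0.078, -0.078, -0.005], [0.5, 0.004, -0.078, -0.078, -0.005], [0.5, 0.005, -0.078, -0.078, -0.005], [0.5, 0.017, -0.121, -0.004, -0.01], [0.5, 0.019, -0.121, -0.004, -0.01], [0.5, 0.022, -0.121, -0.004, -0.01], [0.5, 0.024, -0.12, -0.004, -0.01], [0.5, 0.027, -0.12, -0.004, -0.01]]
[[0.5, 0.029, -0.119, -0.004, -0.01]]
```

View pics/w28.png

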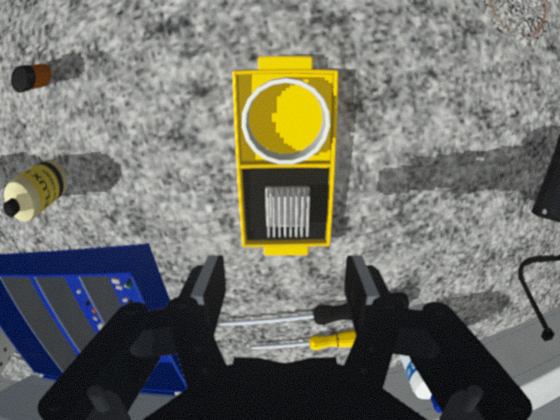

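arm_command(motion=[[0.7, 0.01, -0.08, -0.08, 0], [0.7, 0.01, -0.08, -0.08, 0], [0.7, 0.01, -0.08, -0.08, 0], [0.7, 0.01, -0.12, -0.01, 0], [0.7, 0.01, -0.12, 0, 0], [0.7, 0.01, -0.12, 0, 0], [0.7, 0.01, -0.12, 0, 0], [0.7, 0.01, -0.12, 0, 0]])

```text
clock: 30.75
eef_pos: [0.5183, 0.0182, 0.1779]
tool_rot: [3.113, 0.121, -3.09]
wrist_force: [0.9, 0.1, 0.3]
finger_gap: 0.0598
```

```bash
python3 -c "
from h import *
st()
plan([(0.52,-0.025,.15,184)],.7,step=.03,turn=.04)"
```

```text
pos [0.5183 0.0182 0.1779] yaw 183.0 z [ 0.119  0.035 -0.992] q [ 0.12  0.44 -0.25  1.96  0.14  0.63  1.41] gap 0.0598 t 30.75
[[0.7, 0.006, -0.073, 0.044, -0.004], [0.7, 0.007, -0.073, 0.044, -0.004]]
```

arm_command(motion=[[0.7, 0.004, -0.05, 0.02, 0], [0.7, 0.004, -0.05, 0.02, 0], [0.7, 0.004, -0.04, 0.03, 0], [0.7, 0, 0, 0, 0], [0.7, 0, 0, 0, 0]])

```text
clock: 31.25
eef_pos: [0.5189, -0.033, 0.156]
tool_rot: [3.117, 0.123, -3.102]
wrist_force: [0.2, 0.3, -0.0]
finger_gap: 0.06
```

```bash
python3 -c "
from h import *
st()
c=snap('wrist','w29')
cs,_=cents(c['pixels'],(0,0,200),(180,30,255),(230,120,360,260))
for k in cs[:2]: M=cv2.minAreaRect(k);print(M,onz(c,*M[0],.061,True))
plan([(0.523,-0.025,.07,184)],.7,step=.02,turn=.04)"
```

```text
pos [ 0.5189 -0.033   0.156 ] yaw 182.3 z [ 0.122  0.03  -0.992] q [ 0.22  0.48 -0.25  1.98  0.15  0.58  1.49] gap 0.06 t 31.25
((292.4158630371094, 191.64268493652344), (50.818687438964844, 30.125755310058594), 57.094757080078125) [ 0.52084175 -0.02345728  0.061     ]
((265.544677734375, 137.2663116455078), (19.72871971130371, 47.40570068359375), 83.48019409179688) [ 0.47867924 -0.04492959  0.061     ]
[[0.7, 0.004, 0.004, 0.057, -0.003], [0.7, 0.004, 0.004, 0.057, -0.003], [0.7, 0.004, 0.004, 0.057, -0.003], [0.7, 0.004, 0.004, 0.057, -0.003], [0.7, 0.004, 0.004, 0.057, -0.003]]
```

View pics/w29.png

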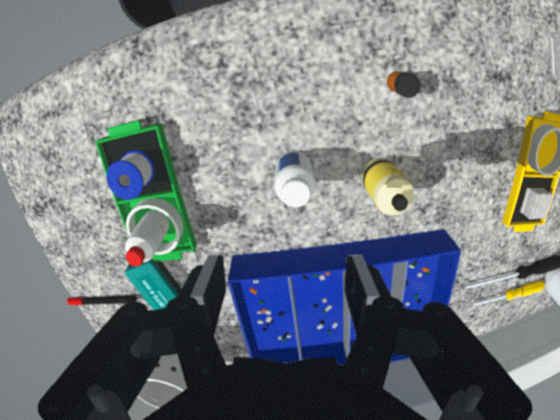

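arm_command(motion=[[0.7, 0.003, 0.008, 0.057, 0], [0.7, 0.003, 0.008, 0.057, 0], [0.7, 0.003, 0.005, 0.057, 0], [0.7, 0.003, 0.004, 0.057, 0], [0.7, 0.003, 0.004, 0.05, 0], [0.7, 0, 0, 0, 0]])

```text
clock: 31.9
eef_pos: [0.5282, -0.0119, 0.0735]
tool_rot: [3.113, 0.132, -3.088]
wrist_force: [-0.4, 0.4, -0.2]
finger_gap: 0.06
```

```bash
python3 -c "
from h import *
st()
c=snap('wrist','w30')
plan([(0.5233,-0.024,.022,183)],.7,step=.015,turn=.04)"
```

```text
pos [ 0.5282 -0.0119  0.0735] yaw 183.0 z [ 0.13   0.035 -0.991] q [ 0.13  0.62 -0.19  2.04  0.21  0.36  1.42] gap 0.06 t 31.9
[[0.7, 0.011, -0.011, 0.042, 0.0], [0.7, 0.011, -0.011, 0.042, 0.0], [0.7, 0.011, -0.011, 0.042, 0.0], [0.7, 0.011, -0.011, 0.042, 0.0]]
```

View pics/w30.png

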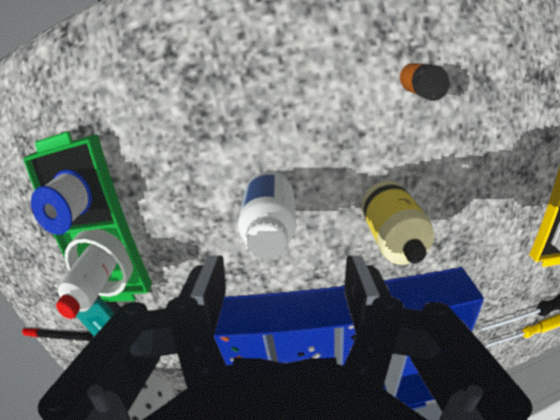

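Correct sideways first (about 12 mm right), then descend.

arm_command(motion=[[0.7, 0.011, -0.03, 0.01, 0], [0.7, 0.008, -0.018, 0.03, 0], [0.7, 0.008, -0.003, 0.04, 0], [0.7, 0, 0, 0, 0]])

```text
clock: 32.35
eef_pos: [0.5266, -0.0283, 0.0507]
tool_rot: [3.114, 0.14, -3.088]
wrist_force: [0.6, -0.1, 0.7]
finger_gap: 0.0596
```

```bash
python3 -c "
from h import *
st()
c=snap('wrist','w31')
plan([(0.5233,-0.024,.022,183)],.7,step=.015,turn=.04)"
```

```text
pos [ 0.5266 -0.0283  0.0507] yaw 183.1 z [ 0.138  0.035 -0.99 ] q [ 0.15  0.66 -0.17  2.07  0.23  0.3   1.44] gap 0.0596 t 32.35
[[0.7, 0.009, 0.004, 0.032, 0.0], [0.7, 0.009, 0.004, 0.032, 0.0], [0.7, 0.009, 0.004, 0.032, 0.0]]
```

View pics/w31.png

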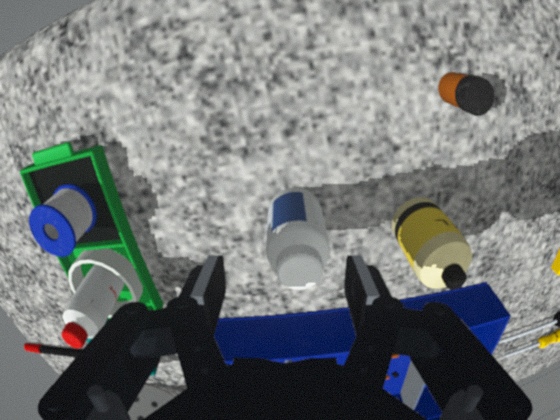

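arm_command(motion=[[0.7, 0.009, 0.005, 0.03, 0], [0.7, 0.009, 0.004, 0.03, 0], [0.7, 0.009, 0.003, 0.03, 0], [0.7, 0, 0, 0, 0]])

```text
clock: 32.8
eef_pos: [0.5234, -0.0244, 0.0226]
tool_rot: [3.114, 0.144, -3.089]
wrist_force: [-0.9, 0.2, -0.3]
finger_gap: 0.06
```

```bash
python3 -c "
from h import *
st()
c=snap('wrist','w32')
plan([(0.5236,-0.024,.022,183)],.7,step=.015,turn=.04)"
```

```text
pos [ 0.5234 -0.0244  0.0226] yaw 183.0 z [ 0.142  0.035 -0.989] q [ 0.12  0.7  -0.14  2.09  0.24  0.21  1.42] gap 0.06 t 32.8
[[0.7, 0.001, 0.001, 0.004, 0.0]]
```

View pics/w32.png

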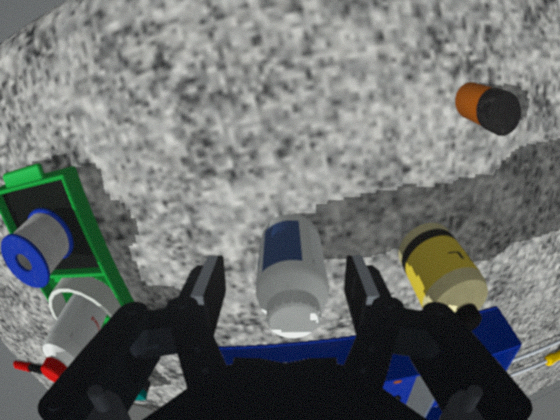

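arm_command(motion=[[0, 0, 0.003, 0, 0], [0, 0, 0, 0, 0], [0, 0, 0, 0, 0], [0, 0, 0, 0, 0], [0, 0, 0, 0, 0]], grip_force=45)

```text
clock: 33.35
eef_pos: [0.5246, -0.0232, 0.0239]
tool_rot: [3.115, 0.147, -3.089]
wrist_force: [0.6, -0.0, -0.4]
finger_gap: 0.0308
```

```bash
python3 -c "
from h import *
st()
c=snap('wrist','w33')"
```

```text
pos [ 0.5246 -0.0232  0.0239] yaw 183.0 z [ 0.145  0.035 -0.989] q [ 0.12  0.7  -0.13  2.09  0.24  0.21  1.42] gap 0.0308 t 33.35
```

View pics/w33.png

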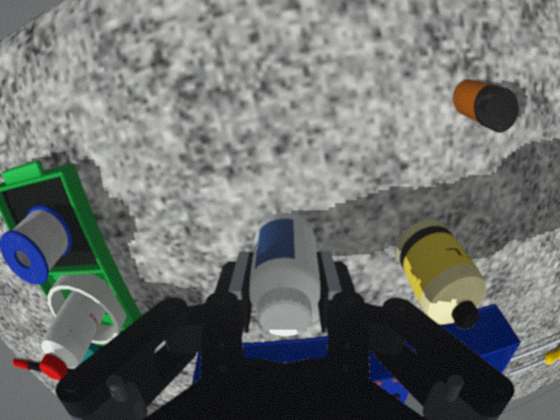

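```bash
python3 -c "
from h import *
plan([(0.5246,-0.0235,.14,183),(0.48,0.265,.14,183)],0,step=.028,turn=.03)"
```

```text
[[0, -0.011, 0.002, -0.077, 0.0], [0, -0.011, 0.002, -0.077, 0.0], [0, -0.011, 0.002, -0.077, 0.0], [0, -0.011, 0.002, -0.077, 0.0], [0, -0.011, 0.002, -0.077, 0.0], [0, 0.009, 0.088, 0.001, -0.0], [0, 0.009, 0.088, 0.001, -0.0], [0, 0.009, 0.088, 0.001, -0.0]]
[[0, 0.009, 0.088, 0.001, -0.0], [0, 0.009, 0.088, 0.001, -0.0], [0, 0.009, 0.088, 0.001, -0.0], [0, 0.009, 0.088, 0.001, -0.0], [0, 0.009, 0.088, 0.001, -0.0], [0, 0.009, 0.088, 0.001, -0.0], [0, 0.009, 0.088, 0.001, -0.0], [0, 0.009, 0.088, 0.001, -0.0]]
```

arm_command(motion=[[0, -0.006, 0, -0.04, 0], [0, -0.01, 0, -0.077, 0], [0, -0.011, 0, -0.077, 0], [0, -0.011, 0, -0.077, 0], [0, -0.011, 0, -0.077, 0], [0, -0.011, 0, -0.06, 0], [0, 0, 0, 0, 0]])

```text
clock: 34.1
eef_pos: [0.5243, -0.0271, 0.1564]
tool_rot: [3.116, 0.148, -3.089]
wrist_force: [0.4, -0.8, -0.8]
finger_gap: 0.0308
```

```bash
python3 -c "
from h import *
st()
snap('wrist','w34')
plan([(0.48,0.265,.145,183)],0,step=.028,turn=.03)"
```

```text
pos [ 0.5243 -0.0271  0.1564] yaw 183.0 z [ 0.146  0.033 -0.989] q [ 0.22  0.47 -0.26  1.99  0.17  0.55  1.48] gap 0.0308 t 34.1
[[0, 0.009, 0.089, 0.004, 0.0], [0, 0.009, 0.089, 0.004, 0.0], [0, 0.009, 0.089, 0.004, 0.0], [0, 0.009, 0.089, 0.004, 0.0], [0, 0.009, 0.089, 0.004, 0.0], [0, 0.009, 0.089, 0.004, 0.0], [0, 0.009, 0.089, 0.004, 0.0], [0, 0.009, 0.089, 0.004, 0.0]]
[[0, 0.009, 0.089, 0.004, 0.0], [0, 0.009, 0.089, 0.004, 0.0], [0, 0.009, 0.089, 0.004, 0.0]]
```

View pics/w34.png

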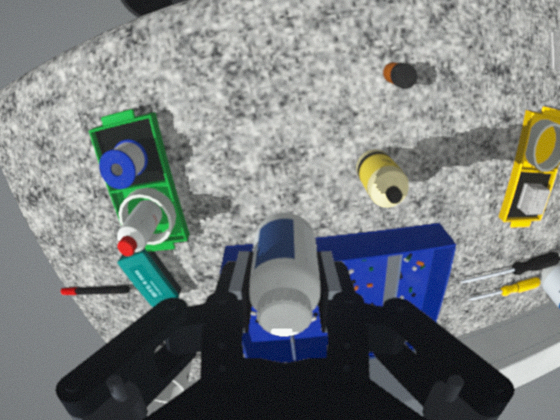

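arm_command(motion=[[0, 0.009, 0.06, 0, 0], [0, 0.009, 0.085, 0, 0], [0, 0.009, 0.085, 0, 0], [0, 0.009, 0.085, 0, 0], [0, 0.009, 0.085, 0, 0], [0, 0.009, 0.085, 0, 0], [0, 0.009, 0.085, 0, 0], [0, 0.009, 0.085, 0, 0]])

```text
clock: 34.95
eef_pos: [0.4843, 0.1666, 0.1479]
tool_rot: [3.123, 0.127, -3.1]
wrist_force: [0.0, 0.6, -0.6]
finger_gap: 0.031
```

```bash
python3 -c "
from h import *
st()
plan([(0.479,0.270,.13,183)],0,step=.028,turn=.03)"
```

```text
pos [0.4843 0.1666 0.1479] yaw 182.4 z [ 0.126  0.024 -0.992] q [-0.27  0.47 -0.17  2.02  0.2   0.54  1.03] gap 0.031 t 34.95
[[0, 0.003, 0.086, 0.016, -0.001], [0, 0.003, 0.086, 0.016, -0.001], [0, 0.002, 0.086, 0.016, -0.001], [0, 0.002, 0.086, 0.016, -0.001]]
```

arm_command(motion=[[0, 0.002, 0.08, 0.005, 0], [0, 0.002, 0.08, 0.005, 0], [0, 0.002, 0.08, 0.01, 0], [0, 0.002, 0.075, 0.01, 0], [0, 0, 0.02, 0, 0], [0, 0, 0, 0, 0]])

```text
clock: 35.55
eef_pos: [0.4709, 0.2729, 0.1327]
tool_rot: [3.128, 0.113, -3.09]
wrist_force: [-0.0, -0.4, -0.3]
finger_gap: 0.0307
```

```bash
python3 -c "
from h import *
st()
snap('wrist','w35')
plan([(0.479,0.270,.07,183)],0,step=.02,turn=.03)"
```

```text
pos [0.4709 0.2729 0.1327] yaw 182.9 z [ 0.112  0.019 -0.994] q [-0.5   0.54 -0.13  1.94  0.21  0.58  0.84] gap 0.0307 t 35.55
[[0, -0.001, -0.003, 0.053, -0.0], [0, -0.001, -0.003, 0.053, -0.0], [0, -0.001, -0.003, 0.053, -0.0], [0, -0.001, -0.003, 0.053, -0.0]]
```

View pics/w35.png

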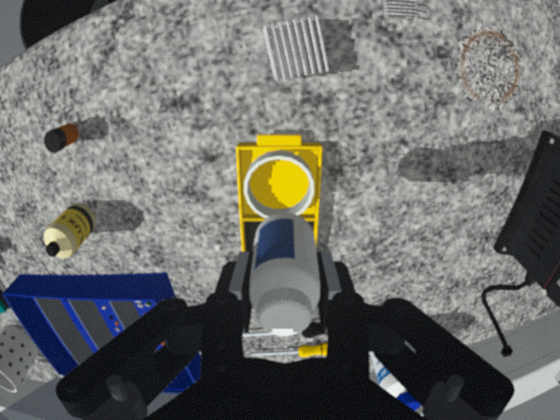

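```bash
python3 -c "
from h import *
c=load('w35')
cs,_=cents(c['pixels'],(0,0,150),(180,40,255),(240,148,320,212))
e=cv2.fitEllipse(np.vstack([k for k in cs if len(k)>20]));print(e,onz(c,*e[0],.022,True),onz(c,279,187,.022,True))
plan([(0.480,0.271,.08,183)],0,step=.02,turn=.03)"
```

```text
((278.07147216796875, 186.24285888671875), (59.99776077270508, 67.10731506347656), 88.44893646240234) [0.47442968 0.27033345 0.022     ] [0.4750613  0.27111742 0.022     ]
[[0, -0.003, -0.003, 0.059, -0.0], [0, -0.003, -0.003, 0.059, -0.0], [0, -0.003, -0.003, 0.059, -0.0]]
```

arm_command(motion=[[0, -0.003, -0.003, 0.059, 0], [0, -0.003, -0.003, 0.059, 0], [0, -0.002, -0.003, 0.05, 0], [0, 0, 0, 0, 0]])

```text
clock: 36.0
eef_pos: [0.4808, 0.2625, 0.0815]
tool_rot: [3.134, 0.113, -3.1]
wrist_force: [-0.0, -0.5, 0.3]
finger_gap: 0.0311
```

```bash
python3 -c "
from h import *
st()
snap('wrist','w36')
plan([(0.480,0.271,.052,183)],0,step=.015,turn=.03)"
```

```text
pos [0.4808 0.2625 0.0815] yaw 182.4 z [ 0.112  0.012 -0.994] q [-0.5   0.62 -0.1   1.97  0.24  0.46  0.82] gap 0.0311 t 36.0
[[0, 0.005, 0.009, 0.034, -0.002], [0, 0.005, 0.009, 0.034, -0.002], [0, 0.005, 0.009, 0.034, -0.002]]
```

View pics/w36.png

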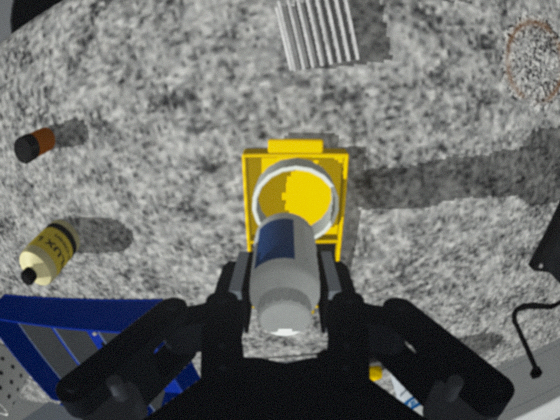

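arm_command(motion=[[0, 0.005, 0.024, 0.02, 0], [0, 0.005, 0.01, 0.034, 0], [0, 0.005, 0.003, 0.03, 0], [0, 0, 0, 0, 0]])

```text
clock: 36.45
eef_pos: [0.4804, 0.2744, 0.0573]
tool_rot: [3.131, 0.118, -3.102]
wrist_force: [0.3, 0.5, 0.1]
finger_gap: 0.0313
```

```bash
python3 -c "
from h import *
st()
snap('wrist','w37')
plan([(0.480,0.271,.035,183)],0,step=.01,turn=.03)"
```

```text
pos [0.4804 0.2744 0.0573] yaw 182.3 z [ 0.117  0.015 -0.993] q [-0.54  0.67 -0.07  1.97  0.25  0.41  0.79] gap 0.0313 t 36.45
[[0, 0.004, -0.004, 0.025, -0.002], [0, 0.004, -0.004, 0.025, -0.002], [0, 0.004, -0.004, 0.025, -0.002]]
```

View pics/w37.png

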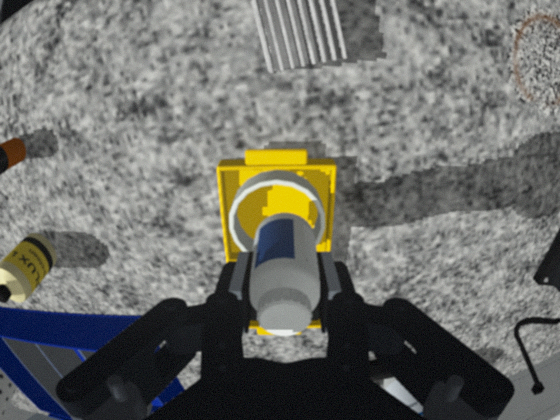

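arm_command(motion=[[0, 0.004, -0.006, 0.02, 0], [0, 0.004, -0.004, 0.025, 0], [0, 0, 0, 0, 0]])

```text
clock: 36.8
eef_pos: [0.4802, 0.2716, 0.0434]
tool_rot: [3.131, 0.119, -3.102]
wrist_force: [-0.4, -0.1, -0.6]
finger_gap: 0.0308
```

```bash
python3 -c "
from h import *
st()
snap('wrist','w38')
plan([(0.480,0.271,.030,183)],0,step=.01,turn=.03)"
```

```text
pos [0.4802 0.2716 0.0434] yaw 182.3 z [ 0.119  0.016 -0.993] q [-0.54  0.69 -0.06  1.98  0.26  0.37  0.78] gap 0.0308 t 36.8
[[0, 0.004, -0.002, 0.023, -0.003], [0, 0.004, -0.001, 0.023, -0.003]]
```

View pics/w38.png

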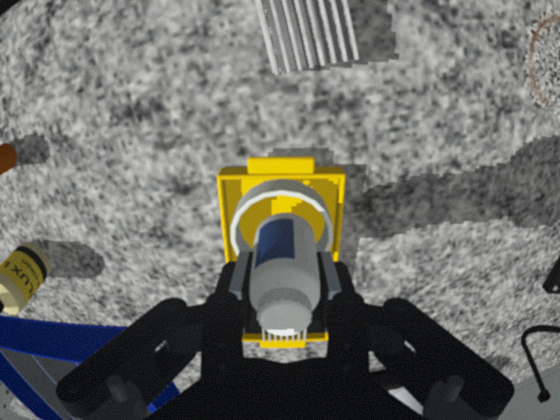

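arm_command(motion=[[0, 0.004, -0.002, 0.023, 0], [0, 0.004, -0.001, 0.016, 0], [0, 0, 0, 0, 0]])

```text
clock: 37.15
eef_pos: [0.4798, 0.271, 0.0312]
tool_rot: [3.13, 0.121, -3.103]
wrist_force: [0.0, -0.4, -0.5]
finger_gap: 0.0312
```

```bash
python3 -c "
from h import *
st()
snap('wrist','w39')"
```

```text
pos [0.4798 0.271  0.0312] yaw 182.2 z [ 0.12   0.017 -0.993] q [-0.55  0.71 -0.05  1.99  0.27  0.34  0.78] gap 0.0312 t 37.15
```

View pics/w39.png

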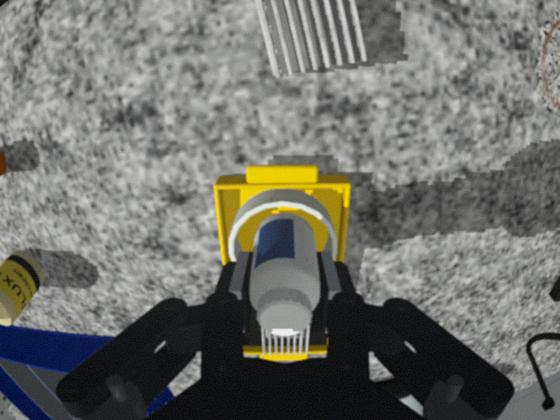

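arm_command(motion=[[0, 0.001, 0, 0.006, 0], [0, 0, 0, 0.003, 0], [0, 0, 0, 0, 0]])

```text
clock: 37.5
eef_pos: [0.4803, 0.2713, 0.0288]
tool_rot: [3.129, 0.122, -3.103]
wrist_force: [-0.8, 0.3, -0.5]
finger_gap: 0.031
```

arm_command(motion=[[0.42, 0, 0, 0, 0], [0.48, 0, 0, 0, 0], [0.6, 0, 0, 0, 0], [0.7, 0, 0, 0, 0], [0.7, 0, 0, -0.04, 0], [0.7, 0, 0, -0.08, 0], [0.7, 0, 0, -0.1, 0], [0.7, 0, 0, -0.1, 0]])

```text
clock: 38.3
eef_pos: [0.4665, 0.2683, 0.1256]
tool_rot: [3.133, 0.115, -3.102]
wrist_force: [0.2, -1.0, -0.8]
finger_gap: 0.06
```

```bash
python3 -c "
from h import *
st()
snap('wrist','w40')"
```

```text
pos [0.4665 0.2683 0.1256] yaw 182.3 z [ 0.115  0.013 -0.993] q [-0.51  0.54 -0.12  1.96  0.22  0.55  0.82] gap 0.06 t 38.3
```

View pics/w40.png

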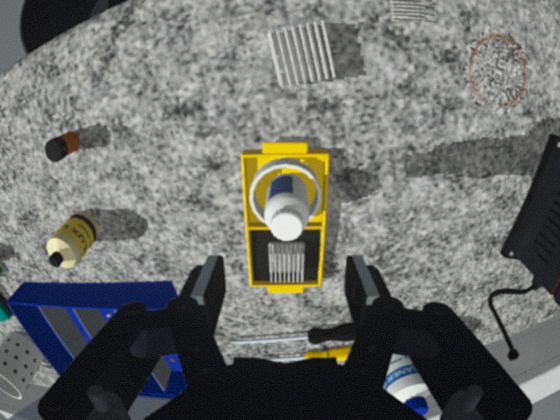

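Everything looks seated. I lift the arm a bit higher and aside, then check from the top and scene cameras.

arm_command(motion=[[0.7, 0.05, 0.05, -0.1, 0], [0.7, 0.05, 0.1, -0.1, 0], [0.7, 0.05, 0.1, -0.05, 0], [0.7, 0.05, 0.1, 0, 0], [0.7, 0.05, 0.1, 0, 0], [0.7, 0.05, 0.1, 0, 0], [0.7, 0, 0.05, 0, 0], [0.7, 0, 0, 0, 0]])

```text
clock: 39.15
eef_pos: [0.3602, 0.4511, 0.2093]
tool_rot: [3.117, 0.133, -3.109]
wrist_force: [0.5, -1.1, -0.1]
finger_gap: 0.0603
```

```bash
python3 -c "
from h import *
st()
snap('top','top1');snap('scene','scene1')
t=cv2.imread('pics/top1.png');s=cv2.imread('pics/scene1.png')
cv2.imwrite('pics/top1a.png',cv2.resize(t[110:270,130:440],(775,400),interpolation=cv2.INTER_CUBIC))
cv2.imwrite('pics/sc1a.png',cv2.resize(s[150:330,170:370],(660,594),interpolation=cv2.INTER_CUBIC))
"
```

```text
pos [0.3602 0.4511 0.2093] yaw 181.9 z [ 0.132  0.029 -0.991] q [-0.9   0.48 -0.12  1.76  0.21  0.82  0.46] gap 0.0603 t 39.15
```

View pics/top1a.png

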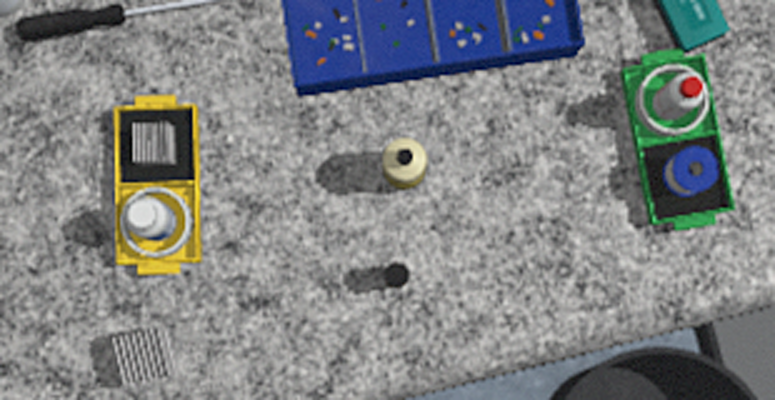

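View pics/sc1a.png

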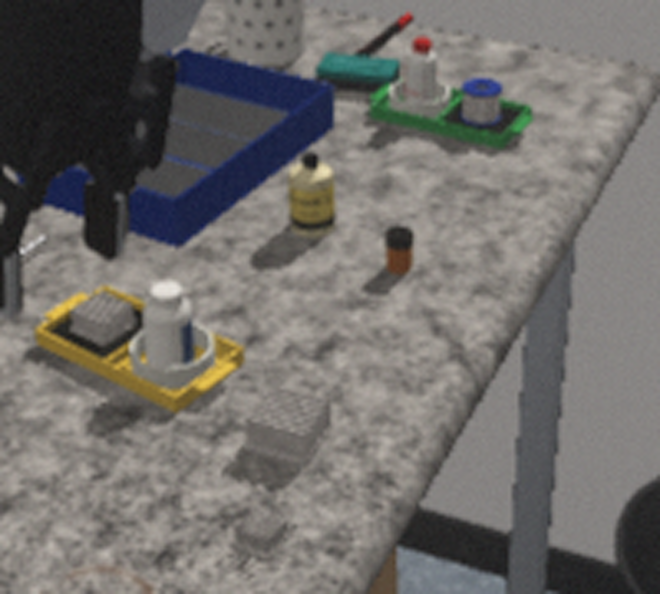

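```bash
python3 -c "
from h import *
for n in ['top0','top1']:
    c=load(n)
    for lo,roi,z in [((0,0,0),(280,212,298,228),.032),((0,0,0),(284,165,300,182),.066)]:
        cs,_=cents(c['pixels'],lo,(180,255,65),roi);M=cv2.minAreaRect(cs[0]);print(n,onz(c,*M[0],z)[:2].round(4))
print(close_job())"
```

```text
top0 [0.4336 0.0684]
top0 [0.5256 0.0618]
top1 [0.4336 0.0684]
top1 [0.5256 0.0618]
the job is handed in; nothing more can be done
None
```

I made up both kits in the order asked and handed the job in at about 39 s of the 102 s allowed. The blue reel and then the red-capped bottle went into the green tray. The middle-sized heat sink and then the white bottle went into the yellow tray.

**Final checks:** The last top and scene pictures show all four things standing upright in their pockets. The flux bottle and the amber jar measure at the same positions as at the start. Wrist force stayed around 2 N or less in every reading I took, and the gripper was well clear at the end.

**What did not go as planned:**
- **Tool tilt:** The tool gradually leaned from vertical, up to about 8°, mainly after fast turns. I tried to undo it and could not, so I picked and placed with nearly the same lean. The pictures show no effect on how the things stand.
- **Joint margins:** Trying to undo the tilt brought joint 4 to 2.41 against its limit of 2.42. Joint 6 came down to about 0.05 against 0.01 during the heat-sink grasp. Neither passed its range in my readings.
- **Position estimates:** The camera views agreed to about 2–4 mm on where things stood, which was within the slack in the pockets.

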